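# Wipe the offcut chips off the assembly plate

### The job

Clear the four lime metal chips off the aluminium plate into its blue catch tray, using the orange scraper block and not the fingers. The scraper lies on its side: first stand it upright on its white sole on the black mat and let go of it; then take it across its thickness so that it fits between the plate's rims, press its sole lightly on the plate behind the chips and wipe towards the tray, keeping the sole pressed on the plate right up to the open edge. Finally stand the scraper back on its sole on the black mat, let go, and leave everything else where it is.

Things in the scene. Friction and masses are not known exactly. Their poses are not given: they have to be found in the camera images.
- station: Fixed wiping station: an aluminium plate between two green side rims, 8 mm thick, that rise 36 mm above it; the back end (+x) has a low rim from x 79 to 85 mm, 10 mm high; the front end (-x) is open and drops into the blue catch tray. Origin on the table under the plate's centre, x from tray to back, z up.
- plate (a point): Centre of the plate's top face, 45 mm above the table; axes as the station's. The plate spans x -85 to +85 mm and is 74 mm wide between the side rims (y -37 to +37).
- tray (a point): Centre of the inner floor (4 mm above the table) of the blue open catch tray fixed to the station's open end: outside 115 mm (local x) by 120 mm (local y), 30 mm high, walls 4 mm. Axes as the station's.
- mat: Fixed black mat on the table, 190 mm (local x) by 160 mm (local y), 3 mm thick; origin under its centre.
- scraper: Orange scraper block with a white rubber sole, loose, about 0.12 kg: 26 mm thick (local x), 66 mm long (local y), 60 mm tall (local z). Origin at the centre of the sole's underside, z points from the sole up to the grip end; the sole is the lowest 12 mm. It starts lying on a broad 66 x 60 mm side on the mat, z level.
- chip1: Loose lime-painted metal offcut chip, a bar 19 x 12 mm, 7 mm high, lying on the plate; origin under its middle.
- chip2: Loose lime-painted metal offcut chip, a disc 17 mm across, 7 mm high, lying on the plate; origin under its middle.
- chip3: Loose lime-painted metal offcut chip, an L about 18 x 15 mm, 7 mm high, lying on the plate; origin under its middle.
- chip4: Loose lime-painted metal offcut chip, a square 14 x 14 mm, 8 mm high, lying on the plate; origin under its middle.
- car_a: Bystander: toy-car chassis with four wheels, 104 x 68 mm, 37 mm high; origin under its centre.
- car_b: Bystander: another toy-car chassis like car_a.
- shell: Bystander: lime toy-car shell 100 x 46 mm, 32 mm high; origin under its centre.
- wheel: Bystander: toy-car wheel lying flat between the station and the mat, 38 mm across, 16 mm high; origin under its centre.
- oil: Bystander: small white bottle 32 mm across, 75 mm tall; origin under its centre.
- driver: Bystander: blue-handled screwdriver 170 mm long lying on the table, about 30 mm high.

How it is judged:
By the outcome, as a careful person would: the job done as asked, in the order asked, and still so for the second after the job is handed in, with the robot touching nothing.
It also fails if it takes over 72 s, if anything falls off the work surface, if the arm or the gripper's body presses on something with over 40 N, if the wrist force passes 120 N, or if a joint passes its speed limit or range.

### The arm

A 6-joint arm with a two-finger parallel gripper is mounted at the origin on the work surface. World frame = base frame: x ahead of the robot, y to its left, z up, the work surface at z = 0. Lengths are in m, angles in degrees, forces in N, time in s.
With the tool pointing down it reaches from about 0.4 to 0.825 m from the base axis. Payload 7 kg.
Tool frame: the origin (TCP) lies at the very end of the fingers, on their centre line; the grasp point (between the pads) lies 19 mm behind it (r.hold_point_z is the distance from the TCP to the grasp point, in m); z points along the fingers, y is the direction in which the jaws open and shut (so a half turn about z gives the same grasp; the last joint's range is limited). The gripper opens to 88 mm and grips with 3 to 60 N. Pads are 19 mm wide; open, the fingers measure 130 mm over their backs; the gripper's body (78 mm by 193 mm) begins 47 mm behind the grasp point.
Start: joints at [90.418, 20.546, 0.682, 0, -70.136, -16.507], TCP at [0.187, 0.649, 0.192] pointing down, gripper open.
Joint ranges: [-176.03, 176.03], [-82.01, 121.73], [-58.28, 71.71], [-173.87, 95.51], [-174.79, -0.11], [-173.66, 173.66]. Speed limits (degrees/s): [136.94, 136.94, 172.46, 180, 180, 180].

### API

Orientations are given as [roll, pitch, yaw] about the fixed x, y, z axes, in that order (R = Rz(yaw) Ry(pitch) Rx(roll)).
In Python, from plant import r gives the robot as it stands. The module is installed in compiled form; this text tells all that it offers.
- The arm moves only by the shell command python3 -m inch 'ROWS' [FORCE]. ROWS is text: rows parted by semicolons, each of 7 numbers parted by spaces: the shift along the tool's x, y, z in m, then the turn, a rotation vector about the tool's x, y, z in rad, then the opening, from 0 (shut) to 1 (fully open). In form: tx ty tz ax ay az jaw; .... A call has 1 to 20 rows; each row shifts and turns the commanded pose from where the row before left it, along the tool's axes as they then stand; what a row does not reach is not made up. A row lasts 1/12 s, in which the tool goes at most 41.7 mm and 7.16 degrees, less where a joint would pass 70% of its speed; a pose out of reach is approached as far as the arm can. A call with a gripper value outside its range is refused whole. The fingers move at their own pace and stop on an object; FORCE is the grip in N (left out, the last holds). Time passes only in rows, so rows that do not move let the fingers close. It gives the time, the measured TCP pose, the force and the opening at its end, in the units of the state.
- r.get_state(): the state, without advancing time (a new reading comes with each control period).
- r.capture(name): name is "scene" or "top" or "wrist"; returns the picture (400x640x3 uint8, red, green, blue); there is no depth.
- r.camera_params(name): a dict with "vfov" (degrees; the focal length in pixels is half the picture's height over the tangent of half this angle, whatever the lens; pixels are square), "cx", "cy" (the principal point, pixels), "distortion" ([k1, k2, p1, p2, k3] as OpenCV has them; the pictures are not rectified), "R" (3x3) and "t" (3): a world point X has camera coordinates R X + t. Camera axes: x right, y down, z forward; pixel columns grow to the right and rows downward; lengths in m; the calibration is good to about 2 mm. A picture is of the moment at which its call begins: read the wrist's pose just before it. camera_params takes no time and is no camera call; for the wrist camera it gives the pose at the moment of the call.
- r.close_job(): hands the job in, once; it reports no verdict.
Trained networks look in the newest picture that a camera, given by its name, has taken for a name from the list of things; names that differ only in an ending like _2 or _b are one class to them, and where a whole thing is asked for, a point or a joint stands for the part that bears it (a point fixed in the world has none). Each returns a list of dicts, best first, with "p" (0 to 1); they miss things now and then, are a little off and sometimes report something else, mostly with a low value. They report only what shows in the picture. A call takes as long as a camera call.
- r.recognise(target, camera): "xy" ([column, row] in pixels, amid what is visible of it).
The state is a dict: "time_s": time; "joints": joint angles; "qd": joint speeds; "joint_torque": joint torques, N m; "tcp_pos": TCP position; "eef_rot": TCP orientation; "contact_force": force on the tool from outside, world axes, zero at the start; "moment": the same for the moment, N m; "gripper_width": finger opening in m.
Only numpy, scipy, OpenCV 4.12 (cv2) and the standard library are available. Lean on these libraries where they do the work, as an engineer would, in place of code of your own. Each camera call takes 0.05 s, during which the arm holds its last target.

## Working session

There is one attempt and no reset: what is moved stays moved. The work goes in short steps, Python scripts to look and compute and a shell command to move; the robot and the scene stay as the last step left them, time stands still between calls to the robot, and variables do not carry over. Pictures are saved under pics/ and viewed, and the job is handed in when it is done.

```bash
mkdir -p pics; ls; python3 - <<'E'
from plant import r
import cv2
for n in ["scene","top","wrist"]:
    p=r.camera_params(n); print(n,p)
    im=r.capture(n); cv2.imwrite(f"pics/{n}0.png",im[:,:,::-1])
print(r.get_state(), r.hold_point_z)
E
```

```text
pics
scene {'vfov': 47.90128376558579, 'cx': 320.56689995599595, 'cy': 190.01453299101965, 'distortion': array([-0.09008209,  0.        ,  0.        ,  0.        ,  0.        ]), 'R': array([[ 0.88645036,  0.46224259, -0.02318496],
       [ 0.25094   , -0.52211635, -0.81512186],
       [-0.38888929,  0.71674703, -0.57882538]]), 't': array([-0.52978798, -0.08864772,  1.51113335])}
top {'vfov': 51.182529025960164, 'cx': 323.0739204867495, 'cy': 198.59351355881716, 'distortion': array([-0.10497274,  0.        ,  0.        ,  0.        ,  0.        ]), 'R': array([[ 0.00306912, -0.99962533, -0.02719894],
       [-0.98156617,  0.00218626, -0.19111009],
       [ 0.19109795,  0.0272841 , -0.9811917 ]]), 't': array([0.01476779, 0.59369898, 0.98378781])}
wrist {'vfov': 62.09042265247128, 'cx': 317.96474503771054, 'cy': 198.78416934727775, 'distortion': array([-0.02785282,  0.        ,  0.        ,  0.        ,  0.        ]), 'R': array([[-2.77691642e-01, -9.60670251e-01,  1.46033608e-04],
       [-9.23206297e-01,  2.66904332e-01,  2.76499928e-01],
       [-2.65664232e-01,  7.66469000e-02, -9.61013927e-01]]), 't': array([ 0.67642355, -0.03378905,  0.38890988])}
{'time_s': 0.15, 'joints': array([ 9.04183237e+01,  2.05836768e+01,  6.46348116e-01, -1.32039454e-02,
       -7.01338933e+01, -1.65075078e+01]), 'qd': array([-0.00176555, -0.14232427,  0.21517454,  0.19846584,  0.09824026,
        0.10533433]), 'joint_torque': array([-1.93002074e-03, -5.83277750e+01,  2.93291348e+01,  7.00124145e+00,
        8.78559920e-03, -1.09766602e-04]), 'tcp_pos': array([0.18698312, 0.64817637, 0.19102754]), 'eef_rot': array([ 1.79928186e+02, -8.33626020e-03, -1.60936736e+01]), 'contact_force': array([-0.64497112, -0.60089415, -0.29853356]), 'moment': array([-0.03456953,  0.04109192,  0.03851273]), 'gripper_width': 0.08742233220555372} 0.0188
```

View pics/top0.png

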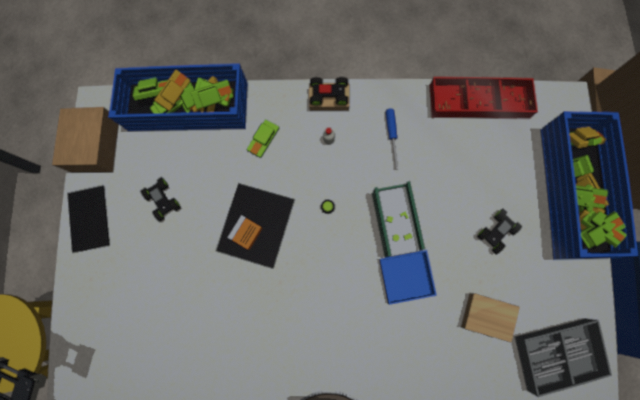

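View pics/scene0.png

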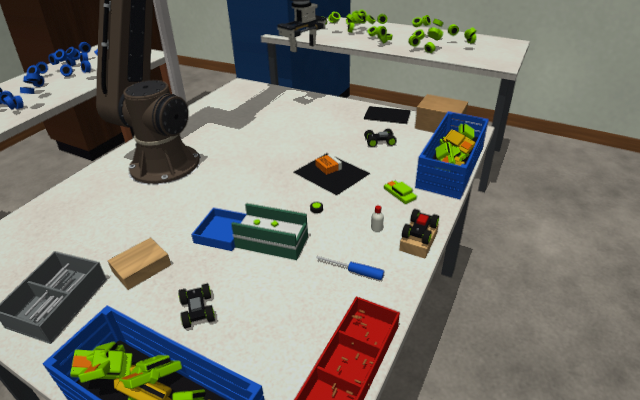

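```bash
python3 - <<'E'
from plant import r
for t in ["station","plate","tray","mat","scraper","chip1","wheel","oil","driver","car_a","shell"]:
    print(t,[(round(d['p'],2),[round(float(v),1) for v in d['xy']]) for d in r.recognise(t,"top")][:5])
E
```

```text
station [(0.73, [402.3, 249.9])]
plate [(0.89, [403.2, 246.9])]
tray [(0.65, [403.1, 247.0])]
mat [(0.96, [258.8, 221.3])]
scraper [(0.89, [248.7, 231.1])]
chip1 [(0.45, [408.5, 239.1]), (0.45, [397.5, 238.4])]
wheel [(0.53, [328.5, 205.6])]
oil [(0.71, [328.5, 138.6])]
driver [(0.71, [391.9, 126.9]), (0.48, [400.7, 249.5])]
car_a [(0.73, [161.4, 201.4]), (0.63, [501.5, 227.9])]
shell [(0.76, [263.3, 138.0])]
```

```bash
cat > h.py <<'E'
from plant import r
import cv2, numpy as np
def cam(n):
    p=r.camera_params(n); f=200/np.tan(np.radians(p['vfov']/2))
    K=np.array([[f,0,p['cx']],[0,f,p['cy']],[0,0,1]]); return K,p['distortion'],np.array(p['R']),np.array(p['t'])
def p2w(n,uv,z,c=None):
    K,d,R,t=c or cam(n)
    x=cv2.undistortPoints(np.array([[uv]],float),K,d)[0,0]
    ray=R.T@np.array([x[0],x[1],1]); o=-R.T@t
    return o+ray*(z-o[2])/ray[2]
def w2p(n,X,c=None):
    K,d,R,t=c or cam(n)
    return cv2.projectPoints(np.array(X,float).reshape(-1,1,3),cv2.Rodrigues(R)[0],t,K,d)[0][:,0]
def crop(im,x0,y0,x1,y1,s,name):
    cv2.imwrite(name,cv2.resize(im[y0:y1,x0:x1,::-1],None,fx=s,fy=s,interpolation=cv2.INTER_CUBIC))
E
python3 - <<'E'
from h import *
im=cv2.imread("pics/top0.png")[:,:,::-1]
crop(im,210,175,310,275,6,"pics/c1.png"); crop(im,365,175,445,310,4.4,"pics/c2.png")
E
```

```text
(no output)
```

View pics/c1.png

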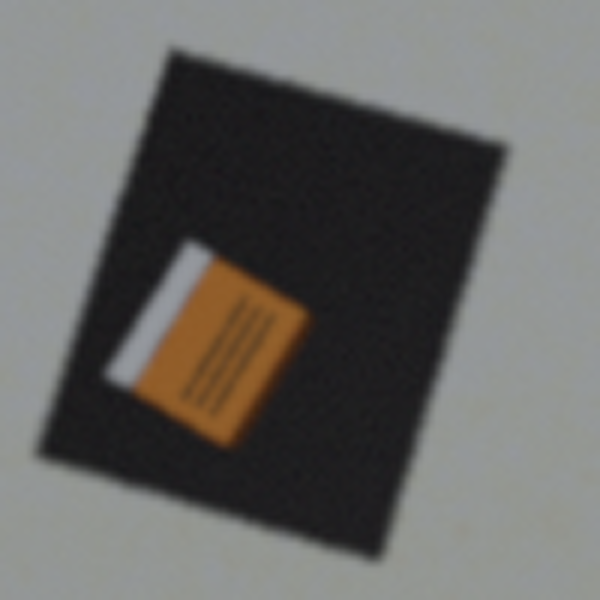

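View pics/c2.png

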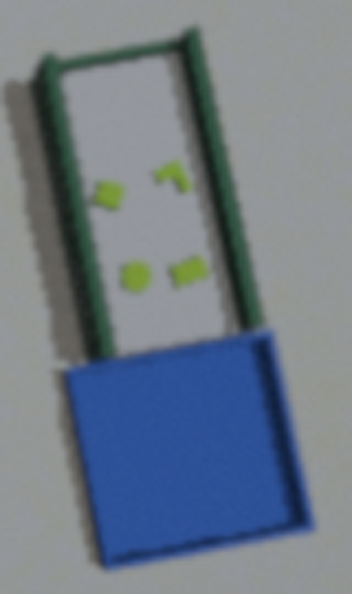

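View pics/wrist0.png

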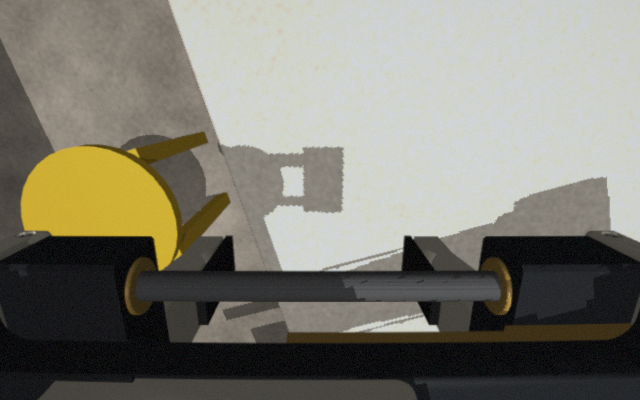

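```bash
python3 - <<'E'
from h import *
c=cam("top"); g=lambda u,v,x0,y0,s,z:p2w("top",((u+.5)/s-.5+x0,(v+.5)/s-.5+y0),z,c)
print("mat");M=[]
for u,v in [(172,48),(510,147),(382,560),(38,457)]:
    M.append(g(u,v,210,175,6,.003)); print(M[-1].round(4))
M=np.array(M); print(M.mean(0), [np.linalg.norm(M[i]-M[i-1]).round(4) for i in range(4)])
S=np.array([g(u,v,210,175,6,.029) for u,v in [(190,238),(105,378),(228,443),(312,315)]])
print("scr",S.round(4),S.mean(0),[np.linalg.norm(S[i]-S[i-1]).round(4) for i in range(4)])
zz=(S[2]+S[3]-S[0]-S[1]); print("z yaw",np.degrees(np.arctan2(zz[1],zz[0]))); yy=(S[0]-S[1]+S[3]-S[2]);print("y yaw",np.degrees(np.arctan2(yy[1],yy[0])), "sole mid",(S[0]+S[1])/2)
print("tray")
T=np.array([g(u,v,365,175,4.4,.030) for u,v in [(65,370),(273,332),(314,526),(104,568)]])
print(T.round(4),T.mean(0),[np.linalg.norm(T[i]-T[i-1]).round(4) for i in range(4)])
xx=T[0]+T[1]-T[2]-T[3]; a=np.arctan2(xx[1],xx[0]); yy=T[0]-T[1]+T[3]-T[2];print("yaw",np.degrees(a),np.degrees(np.arctan2(yy[1],yy[0]))-90)
st=T.mean(0)[:2]+(0.085+0.0575)*np.array([np.cos(a),np.sin(a)]); print("station",st)
for n,u,v in [("rimBL",45,52),("rimBR",193,27),("rimFR",265,318)]:
  w=g(u,v,365,175,4.4,.081)[:2]-st; print(n,(w[0]*np.cos(a)+w[1]*np.sin(a)).round(4),(-w[0]*np.sin(a)+w[1]*np.cos(a)).round(4))
for n,u,v in [("sq",107,194),("L",174,177),("disc",136,276),("bar",189,271)]:
  W=g(u,v,365,175,4.4,.049);w=W[:2]-st; print(n,W.round(4),(w[0]*np.cos(a)+w[1]*np.sin(a)).round(4),(-w[0]*np.sin(a)+w[1]*np.cos(a)).round(4))
for n,u,v,z in [("wheel",328,205,.016),("oil",328,133,.075),("carA",161,200,.03)]: print(n,p2w("top",(u,v),z))
E
```

```text
mat
[0.6484 0.2435 0.003 ]
[0.6032 0.0916 0.003 ]
[0.4235 0.1438 0.003 ]
[0.4665 0.2953 0.003 ]
[0.53541528 0.19353884 0.003     ] [np.float64(0.1891), np.float64(0.1586), np.float64(0.187), np.float64(0.1575)]
scr [[0.5587 0.226  0.029 ]
 [0.4985 0.2603 0.029 ]
 [0.4713 0.2065 0.029 ]
 [0.5257 0.1722 0.029 ]] [0.51354551 0.21625449 0.029     ] [np.float64(0.0631), np.float64(0.0693), np.float64(0.0604), np.float64(0.0643)]
z yaw -119.26063265025873
y yaw -30.88512435848757 sole mid [0.52861956 0.24315943 0.029     ]
tray
[[ 0.4461 -0.125   0.03  ]
 [ 0.4672 -0.2441  0.03  ]
 [ 0.3584 -0.2634  0.03  ]
 [ 0.336  -0.1449  0.03  ]] [ 0.40193247 -0.19435559  0.03      ] [np.float64(0.1119), np.float64(0.1209), np.float64(0.1105), np.float64(0.1206)]
yaw 10.16660988834472 10.346758057698821
station [ 0.54219502 -0.16920275]
rimBL 0.0858 0.0425
rimBR 0.085 -0.0416
rimFR -0.0804 -0.0461
sq [ 0.544  -0.1487  0.049 ] 0.0054 0.0198
L [ 0.5536 -0.187   0.049 ] 0.0081 -0.0196
disc [ 0.4975 -0.1639  0.049 ] -0.043 0.0131
bar [ 0.5002 -0.1938  0.049 ] -0.0456 -0.0168
wheel [0.58486135 0.00338902 0.016     ]
oil [0.7595887  0.00257733 0.075     ]
carA [0.59622401 0.44221268 0.03      ]
```

```bash
python3 -m inch '0.0267 0.0221 0 0 0 0 1;0.0267 0.0221 0 0 0 0 1;0.0267 0.0221 0 0 0 0 1;0.0267 0.0221 0 0 0 0 1;0.0267 0.0221 0 0 0 0 1;0.0267 0.0221 0 0 0 0 1;0.0267 0.0221 0 0 0 0 1;0.0267 0.0221 0 0 0 0 1;0.0267 0.0221 0 0 0 0 1;0.0267 0.0221 0 0 0 0 1;0.0267 0.0221 0 0 0 0 1;0.0267 0.0221 0 0 0 0 1;0.0267 0.0221 0 0 0 0 1;0.0267 0.0221 0 0 0 0 1;0.0267 0.0221 0 0 0 0 1;0.0267 0.0221 0 0 0 0 1' 20
python3 -m inch '0 0 0 0 0 0.121 1;0 0 0 0 0 0.121 1;0 0 0 0 0 0.121 1;0 0 0 0 0 0.121 1;0 0 0 0 0 0.121 1;0 0 0 0 0 0.121 1;0 0 0 0 0 0.121 1;0 0 0 0 0 0.121 1;0 0 0 0 0 0.121 1;0 0 0 0 0 0.121 1;0 0 0 0 0 0.121 1;0 0 0 0 0 0.121 1;0 0 0 0 0 0.121 1;0 0 0 0 0 0.121 1;0 0 0 0 0 0.121 1;0 0 0 0 0 0 1'
python3 - <<'E'
from h import *
s=r.get_state(); print(s['time_s'],s['joints'].round(1),s['tcp_pos'].round(4),s['eef_rot'].round(2))
im=r.capture("wrist"); cv2.imwrite("pics/w1.png",im[:,:,::-1]); np.save("w1.npy",np.array(cam("wrist"),dtype=object),allow_pickle=True)
E
```

```text
time_s: 2.03
tcp_pos: [0.5003, 0.1889, 0.1922]
eef_rot: [-180.0, -0.0, -16.1]
contact_force: [0.0, 0.3, 0.6]
gripper_width: 0.0878
time_s: 3.37
tcp_pos: [0.4995, 0.1904, 0.1919]
eef_rot: [-180.0, 0.0, -120.4]
contact_force: [-0.3, -0.2, -0.7]
gripper_width: 0.0877
3.3667 [ 41.9   7.3 -17.   -0.  -65.7 -72.3] [0.4995 0.1904 0.1919] [-1.800e+02  2.000e-02 -1.204e+02]
```

View pics/w1.png

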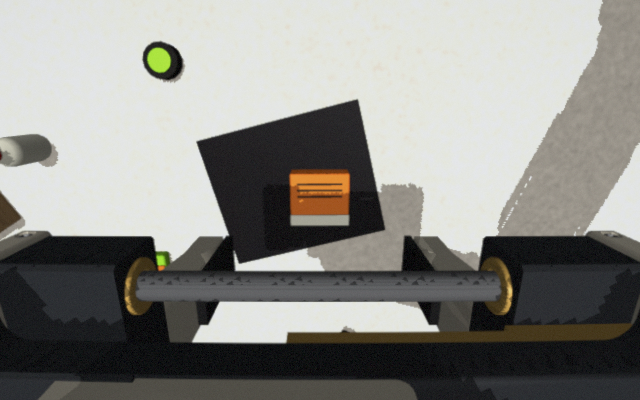

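```bash
python3 - <<'E'
from h import *
im=cv2.imread("pics/w1.png")[:,:,::-1]
crop(im,270,150,370,240,6,"pics/w1c.png")
E
```

```text
(no output)
```

View pics/w1c.png

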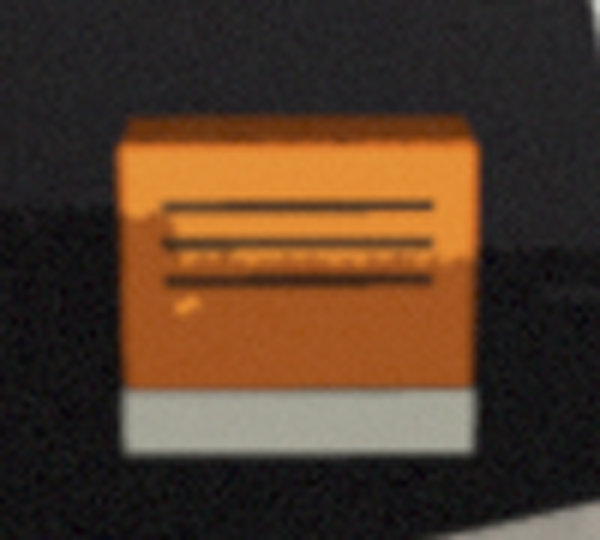

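```bash
cat >> h.py <<'E'
from scipy.spatial.transform import Rotation as Ro
def delta(target):
    """shift of the TCP target in tool axes"""
    s=r.get_state(); R=Ro.from_euler('xyz',s['eef_rot'],degrees=True).as_matrix()
    return R.T@(np.array(target)-s['tcp_pos'])
def rotto(euler):
    s=r.get_state(); R=Ro.from_euler('xyz',s['eef_rot'],degrees=True)
    return (R.inv()*Ro.from_euler('xyz',euler,degrees=True)).as_rotvec()
E
python3 - <<'E'
from h import *
c=cam("wrist"); S=np.array([p2w("wrist",((u+.5)/6-.5+270,(v+.5)/6-.5+150),.029,c) for u,v in [(118,142),(478,142),(475,455),(122,455)]])
print(S.round(4),S.mean(0).round(4),[np.linalg.norm(S[i]-S[i-1]).round(4) for i in range(4)])
for d in (S[1]-S[0],S[2]-S[3],S[0]-S[3],S[1]-S[2]): print(np.degrees(np.arctan2(d[1],d[0])))
a=np.radians(-120); bz=np.array([np.cos(a),np.sin(a),0])
sole=(S[2]+S[3])/2; ctr=S.mean(0); print(sole,ctr)
E
```

```text
[[0.5274 0.1754 0.029 ]
 [0.4709 0.2081 0.029 ]
 [0.5002 0.261  0.029 ]
 [0.5583 0.2275 0.029 ]] [0.5142 0.218  0.029 ] [np.float64(0.0605), np.float64(0.0653), np.float64(0.0605), np.float64(0.067)]
150.00986182725063
150.00964879012363
-120.65492079889421
-119.02856754088008
[0.52925899 0.24427738 0.029     ] [0.51419853 0.21802468 0.029     ]
```

```bash
python3 -m inch '0 0 0 0 -0.1122 0 1;0 0 0 0 -0.1122 0 1;0 0 0 0 -0.1122 0 1;0 0 0 0 -0.1122 0 1;0 0 0 0 -0.1122 0 1;0 0 0 0 -0.1122 0 1;0 0 0 0 -0.1122 0 1;0 0 0 0 0 0 1;0 0 0 0 0 0 1'
python3 - <<'E'
from h import *
s=r.get_state(); print(s['joints'].round(1),s['eef_rot'].round(2), rotto([180,0,-120]), delta([.5142,.218,.09]), delta([.5142,.218,.012]))
E
```

```text
time_s: 4.17
tcp_pos: [0.4975, 0.1867, 0.1888]
eef_rot: [179.5, 41.1, -120.4]
contact_force: [0.2, -0.3, 0.9]
gripper_width: 0.0873
[ 15.1  -3.7 -26.6 -42.2 -44.  -20.2] [ 179.51   41.06 -120.41] [ 0.00563467  0.71670773 -0.00373682] [0.03818933 0.00065268 0.09780673] [8.94268030e-02 1.49797456e-04 1.56615472e-01]
```

```bash
python3 -m inch '0 0 0 0 -0.035 0 1;0 0 0 0 -0.035 0 1;0 0 0 0 0 0 1;0 0 0 0 0 0 1'
python3 - <<'E'
from h import *
s=r.get_state(); print(s['joints'].round(1),s['eef_rot'].round(2), rotto([180,0,-120]), delta([.5142,.218,.07]), delta([.5142,.218,.012]))
E
```

```text
time_s: 4.5
tcp_pos: [0.4969, 0.1889, 0.1887]
eef_rot: [179.4, 45.0, -120.3]
contact_force: [-0.4, 1.0, -0.4]
gripper_width: 0.0878
[  9.9  -2.8 -26.4 -49.4 -46.1 -10.8] [ 179.39   44.99 -120.29] [ 8.06030899e-03  7.85191171e-01 -5.87400145e-04] [ 0.05998212 -0.0014052   0.10785194] [ 0.10098523 -0.00183882  0.14887093]
```

Descend to 0.07, then check.

```bash
python3 -m inch '0.01 0 0.018 0 0 0 1;0.01 0 0.018 0 0 0 1;0.01 0 0.018 0 0 0 1;0.01 0 0.018 0 0 0 1;0.01 0 0.018 0 0 0 1;0.01 -0.0014 0.018 0 0 0 1;0 0 0 0 0 0 1;0 0 0 0 0 0 1;0 0 0 0 0 0 1'
python3 - <<'E'
from h import *
s=r.get_state(); print(s['joints'].round(1),s['eef_rot'].round(2), delta([.5142,.218,.012]))
im=r.capture("wrist"); cv2.imwrite("pics/w2.png",im[:,:,::-1])
im=r.capture("scene"); crop(im,260,110,400,220,5,"pics/s2.png")
E
```

```text
time_s: 5.25
tcp_pos: [0.5142, 0.219, 0.0709]
eef_rot: [179.4, 45.1, -120.2]
contact_force: [0.4, 0.3, 0.4]
gripper_width: 0.0875
[  7.5  10.9 -28.5 -64.  -39.1  10.5] [ 179.42   45.11 -120.2 ] [ 0.0423612  -0.00090226  0.04098484]
```

View pics/w2.png

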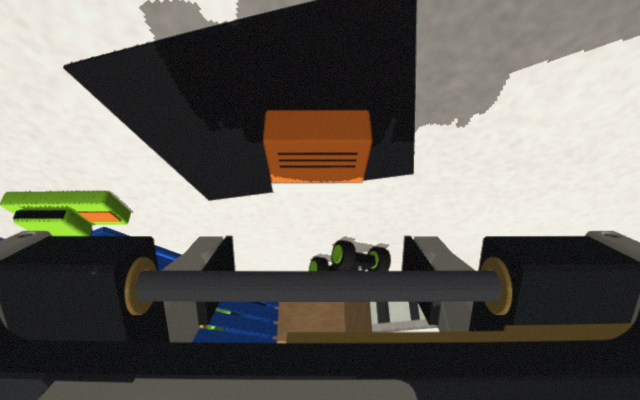

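View pics/s2.png

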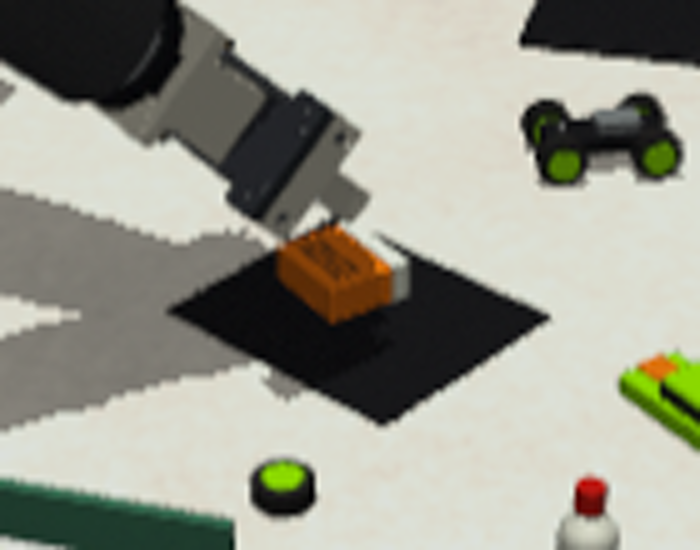

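```bash
python3 -m inch '0.0085 0 0.0082 0 0 0 1;0.0085 0 0.0082 0 0 0 1;0.0085 0 0.0082 0 0 0 1;0.0085 0 0.0082 0 0 0 1;0.0084 0 0.0082 0 0 0 1;0 0 0 0 0 0 1;0 0 0 0 0 0 1'
python3 -m inch '0 0 0 0 0 0 0.6;0 0 0 0 0 0 0.6;0 0 0 0 0 0 0.6;0 0 0 0 0 0 0.6;0 0 0 0 0 0 0.6;0 0 0 0 0 0 0.6' 25
python3 - <<'E'
from h import *
s=r.get_state(); print(s['joints'].round(1),s['eef_rot'].round(2),s['contact_force'],s['gripper_width'])
im=r.capture("wrist"); cv2.imwrite("pics/w3.png",im[:,:,::-1])
E
```

```text
time_s: 5.93
tcp_pos: [0.5136, 0.2178, 0.0118]
eef_rot: [179.4, 45.2, -120.4]
contact_force: [-0.2, -0.4, 0.2]
gripper_width: 0.0874
time_s: 6.43
tcp_pos: [0.5134, 0.2182, 0.0115]
eef_rot: [179.4, 45.2, -120.3]
contact_force: [0.0, -0.2, -0.4]
gripper_width: 0.055
[  3.3  18.6 -29.3 -72.5 -38.7  25. ] [ 179.4    45.17 -120.32] [ 0.01040948 -0.21499171 -0.40392014] 0.05500928673663821
```

View pics/w3.png

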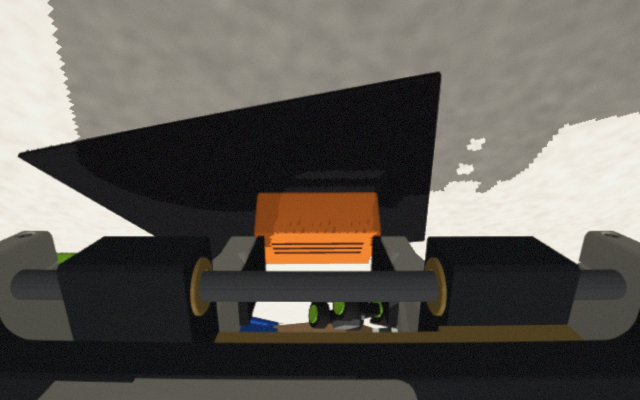

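```bash
python3 - <<'E'
from h import *
s=r.get_state(); print(s['gripper_width'])
im=r.capture("scene"); crop(im,290,130,370,200,8,"pics/s3.png")
im=r.capture("top"); crop(im,210,175,310,275,6,"pics/t3.png")
E
```

```text
0.05399246095644095
```

View pics/s3.png

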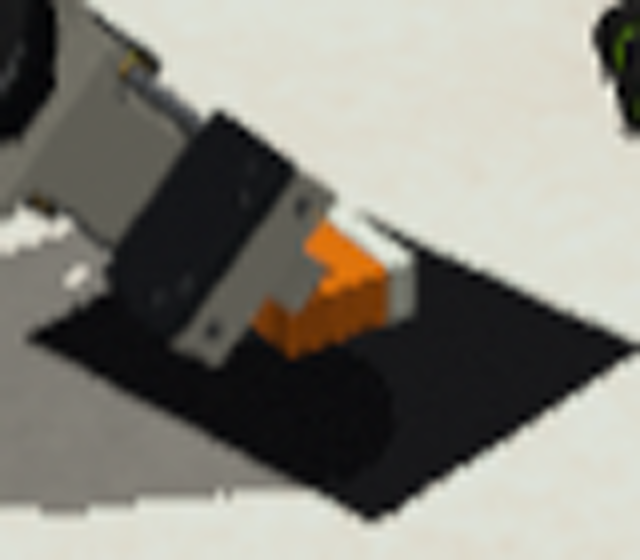

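View pics/t3.png

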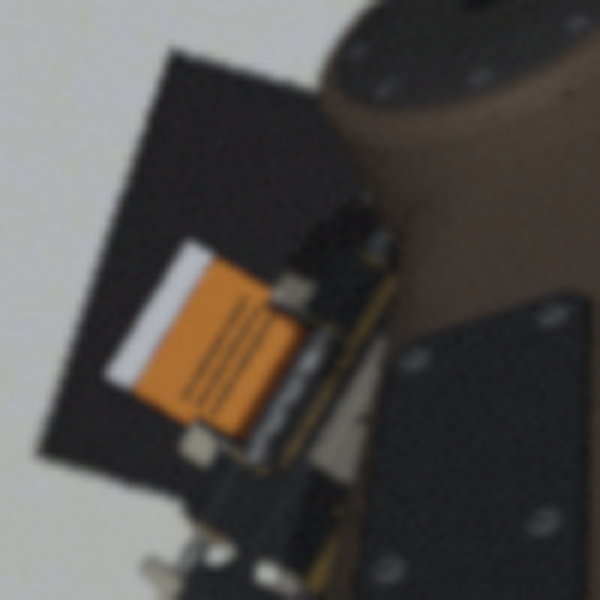

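```bash
python3 - <<'E'
from h import *
s=r.get_state(); R=Ro.from_euler('xyz',s['eef_rot'],degrees=True).as_matrix()
P=[s['tcp_pos']+R@np.array(v) for v in [(0,0,0),(0,.027,0),(0,-.027,0),(0,.027,-.019),(0,-.027,-.019)]]
print(np.round(P,4)); u=w2p("scene",P); print(((u-[290,130])*8).round()); u=w2p("top",P); print(((u-[210,175])*6).round())
print(R.round(2))
E
```

```text
[[0.5136 0.2181 0.0114]
 [0.4902 0.2316 0.0116]
 [0.537  0.2047 0.0112]
 [0.4836 0.2199 0.025 ]
 [0.5304 0.193  0.0246]]
[[309. 276.]
 [273. 247.]
 [346. 306.]
 [244. 229.]
 [318. 288.]]
[[210. 345.]
 [178. 399.]
 [243. 291.]
 [197. 412.]
 [264. 303.]]
[[-0.36 -0.87  0.35]
 [-0.61  0.5   0.62]
 [-0.71  0.01 -0.71]]
```

```bash
python3 - <<'E'
from h import *
R=Ro.from_euler('xyz',[179.4,45.1,-120.2],degrees=True).as_matrix(); t=np.array([.5142,.219,.0709])
P=[t+R@np.array(v) for v in [(0,-.044,0),(.0095,-.044,0),(-.0095,-.044,0),(0,-.065,0),(0,-.065,-.03),(0,-.065,-.066)]]
print(((w2p("scene",P)-[260,110])*5).round())
im=cv2.imread("pics/s2.png"); u=((w2p("scene",P)-[260,110])*5).round().astype(int)
for a in u: cv2.circle(im,tuple(int(v) for v in a),3,(255,0,255),-1)
cv2.imwrite("pics/s2b.png",im[50:350,150:500])
E
```

```text
[[382. 222.]
 [373. 235.]
 [391. 210.]
 [402. 237.]
 [373. 217.]
 [337. 193.]]
```

View pics/s2b.png

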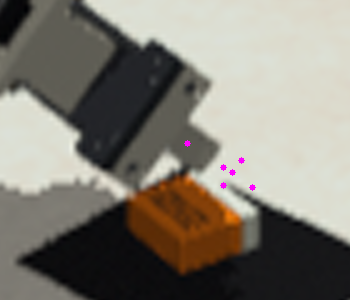

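```bash
python3 - <<'E'
from h import *
s=r.get_state(); R=Ro.from_euler('xyz',s['eef_rot'],degrees=True).as_matrix(); t=s['tcp_pos']
im=cv2.imread("pics/w3.png")
for z,c in [(0,(255,0,255)),(-.019,(0,255,255)),(-.04,(0,0,255))]:
  for y in (.027,-.027,.033,-.033):
    for x in (-.0095,.0095):
      u=w2p("wrist",[t+R@np.array((x,y,z))])[0]; print(z,y,x,u.round()); cv2.circle(im,tuple(int(v) for v in u.round()),2,c,-1)
cv2.imwrite("pics/w3b.png",im)
K,d,Rc,tc=cam("wrist"); print("cam in tool",R.T@(-Rc.T@tc-t), R.T@Rc.T)
E
```

```text
0 0.027 -0.0095 [362. 242.]
0 0.027 0.0095 [363. 213.]
0 -0.027 -0.0095 [275. 242.]
0 -0.027 0.0095 [274. 214.]
0 0.033 -0.0095 [371. 242.]
0 0.033 0.0095 [373. 213.]
0 -0.033 -0.0095 [266. 242.]
0 -0.033 0.0095 [264. 213.]
-0.019 0.027 -0.0095 [366. 256.]
-0.019 0.027 0.0095 [367. 225.]
-0.019 -0.027 -0.0095 [271. 256.]
-0.019 -0.027 0.0095 [270. 225.]
-0.019 0.033 -0.0095 [377. 256.]
-0.019 0.033 0.0095 [378. 225.]
-0.019 -0.033 -0.0095 [260. 256.]
-0.019 -0.033 0.0095 [259. 225.]
-0.04 0.027 -0.0095 [372. 274.]
-0.04 0.027 0.0095 [374. 240.]
-0.04 -0.027 -0.0095 [265. 274.]
-0.04 -0.027 0.0095 [264. 240.]
-0.04 0.033 -0.0095 [384. 274.]
-0.04 0.033 0.0095 [386. 240.]
-0.04 -0.033 -0.0095 [254. 274.]
-0.04 -0.033 0.0095 [251. 240.]
cam in tool [ 0.07417907 -0.00024103 -0.19107834] [[-2.75872635e-04 -9.60466285e-01 -2.78396191e-01]
 [ 9.99999905e-01 -1.70854700e-04 -4.01486921e-04]
 [ 3.38049353e-04 -2.78396275e-01  9.60466241e-01]]
```

View pics/w3b.png

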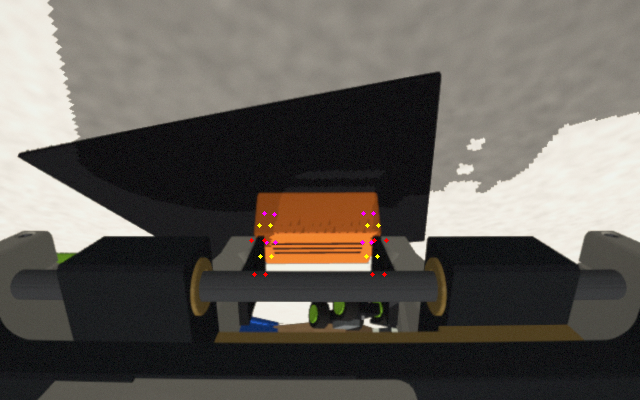

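```bash
python3 -m inch '0 0 0 0 0 0 1;0 0 0 0 0 0 1;0 0 0 0 0 0 1;0 0 0 0 0 0 1;-0.012 0 -0.012 0 0 0 1;-0.012 0 -0.012 0 0 0 1;-0.012 0 -0.012 0 0 0 1;-0.012 0 -0.012 0 0 0 1;0 0 0 0 0.09 0 1;0 0 0 0 0.09 0 1;0 0 0 0 0 0 1;0 0 0 0 0 0 1'
python3 - <<'E'
from h import *
s=r.get_state(); print(s['joints'].round(1),s['eef_rot'].round(2),s['tcp_pos'].round(4),s['gripper_width'])
R=Ro.from_euler('xyz',s['eef_rot'],degrees=True).as_matrix(); t=s['tcp_pos']
for n,b,k in (("scene",(270,90,380,190),7),("top",(210,160,310,270),6)):
  im=r.capture(n); crop(im,*b,k,"pics/x.png"); im=cv2.imread("pics/x.png")
  for z,c in [(0,(255,0,255)),(-.033,(0,255,255)),(-.066,(0,0,255))]:
   for y in (.044,-.044):
    for x in (-.0095,.0095):
      u=(w2p(n,[t+R@np.array((x,y,z))])[0]-b[:2])*k; cv2.circle(im,tuple(int(v) for v in u.round()),3,c,-1)
  cv2.imwrite(f"pics/{n}4.png",im)
E
```

```text
time_s: 7.58
tcp_pos: [0.5092, 0.2181, 0.0764]
eef_rot: [179.0, 37.6, -120.1]
contact_force: [-0.3, 0.3, -0.9]
gripper_width: 0.0878
[ 18.7   7.7 -28.9 -48.3 -33.8 -12. ] [ 179.03   37.55 -120.06] [0.5092 0.2181 0.0764] 0.08776877849137303
```

View pics/scene4.png

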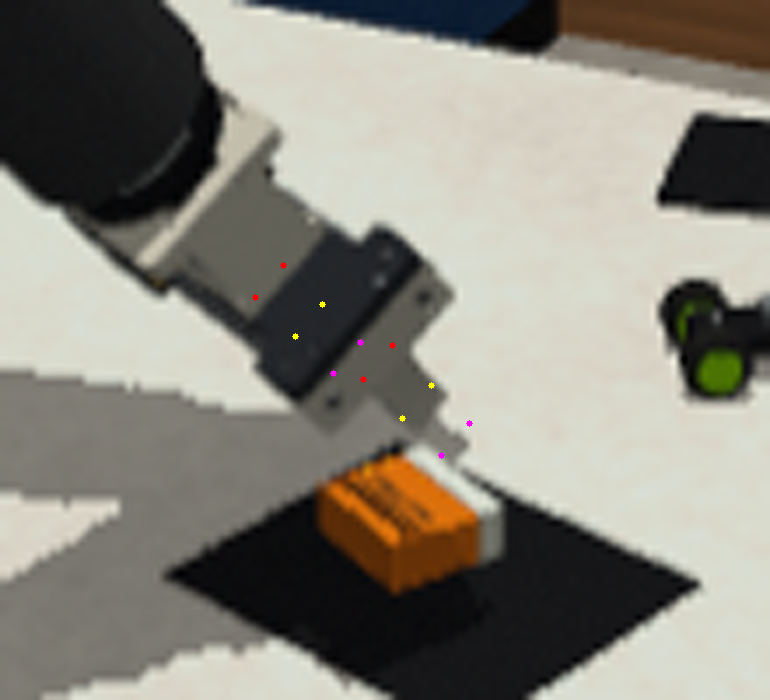

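View pics/top4.png

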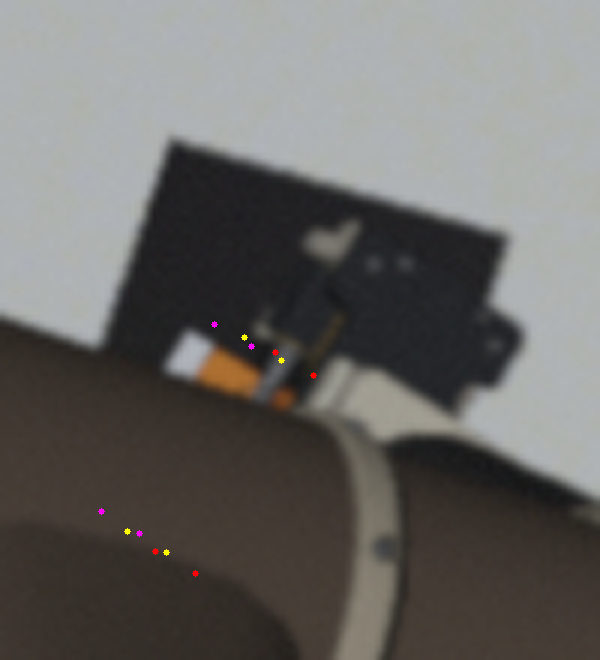

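```bash
python3 - <<'E'
from h import *
im=r.capture("wrist"); crop(im,180,190,460,345,2.8,"pics/w5.png")
im=cv2.imread("pics/w5.png"); im=(255*(im/255.)**.5).astype('uint8'); cv2.imwrite("pics/w5.png",im)
im=cv2.imread("pics/w3.png")[:,:,::-1]; crop(im,180,190,460,345,2.8,"pics/w3d.png")
im=cv2.imread("pics/w3d.png"); im=(255*(im/255.)**.5).astype('uint8'); cv2.imwrite("pics/w3d.png",im)
E
```

```text
(no output)
```

View pics/w5.png

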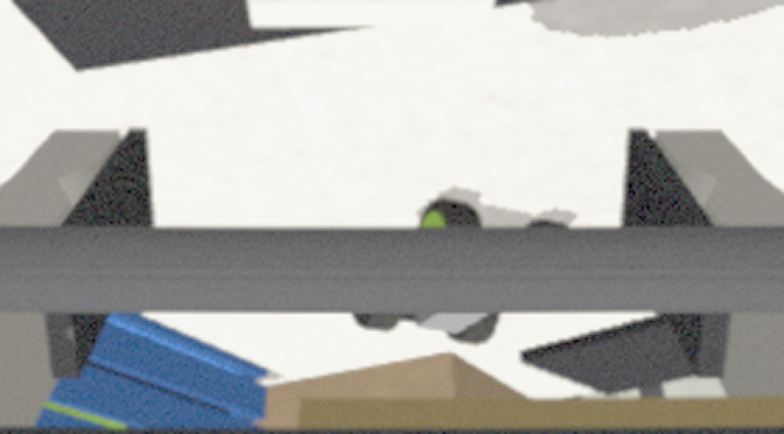

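View pics/w3d.png

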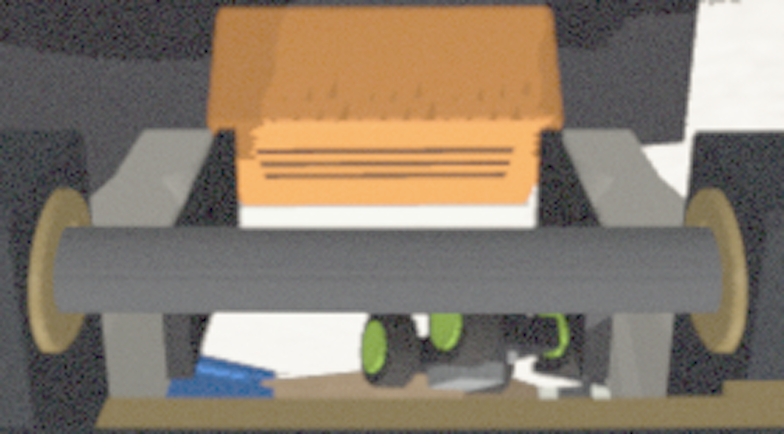

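```bash
python3 -m inch '0 0 0 0 0.045 0 1;0 0 0 0 0 0 1;0 0 0 0 0 0 1'
python3 - <<'E'
from h import *
s=r.get_state(); print(s['eef_rot'].round(2), delta([.522,.232,.012]), delta([.522,.232,-.018]))
E
```

```text
time_s: 7.98
tcp_pos: [0.5097, 0.2159, 0.0754]
eef_rot: [178.9, 34.9, -120.3]
contact_force: [0.8, 0.6, -0.2]
gripper_width: 0.0876
[ 178.94   34.9  -120.34] [ 0.0197375  -0.00360994  0.06342242] [ 0.03690362 -0.00406521  0.08802155]
```

```bash
python3 -m inch '0.005 -0.0009 0.0159 0 0 0 1;0.005 -0.0009 0.0159 0 0 0 1;0.005 -0.0009 0.0159 0 0 0 1;0.005 -0.0009 0.0159 0 0 0 1;0 0 0 0 0 0 1'
python3 -m inch '0.0023 0 0.0033 0 0 0 1;0.0023 0 0.0033 0 0 0 1;0 0 0 0 0 0 1'
python3 -m inch '0.0023 0 0.0033 0 0 0 1;0.0023 0 0.0033 0 0 0 1;0 0 0 0 0 0 1'
```

```text
time_s: 8.4
tcp_pos: [0.5211, 0.2313, 0.0087]
eef_rot: [178.7, 34.7, -120.6]
contact_force: [-0.2, -1.2, -0.3]
gripper_width: 0.0878
time_s: 8.65
tcp_pos: [0.5221, 0.2317, 0.0041]
eef_rot: [179.0, 34.9, -120.4]
contact_force: [0.1, 0.5, 0.2]
gripper_width: 0.0875
time_s: 8.9
tcp_pos: [0.5219, 0.2323, -0.0041]
eef_rot: [179.0, 34.9, -120.4]
contact_force: [-0.2, -0.8, -1.8]
gripper_width: 0.0877
```

```bash
python3 -m inch '0.0023 0 0.0033 0 0 0 1;0.0023 0 0.0033 0 0 0 1;0 0 0 0 0 0 1'
python3 -m inch '0.0023 0 0.0033 0 0 0 1;0.0012 0 0.0017 0 0 0 1;0 0 0 0 0 0 1'
python3 - <<'E'
from h import *
im=r.capture("wrist"); crop(im,180,150,460,345,2.8,"pics/w6.png")
im=r.capture("scene"); crop(im,280,120,380,200,7,"pics/s6.png")
E
```

```text
time_s: 9.15
tcp_pos: [0.5216, 0.2323, -0.0127]
eef_rot: [178.9, 34.8, -120.4]
contact_force: [-0.3, -0.6, -0.3]
gripper_width: 0.0878
time_s: 9.4
tcp_pos: [0.5217, 0.2323, -0.0186]
eef_rot: [178.9, 34.9, -120.4]
contact_force: [-0.9, -0.9, 0.2]
gripper_width: 0.0876
```

View pics/w6.png

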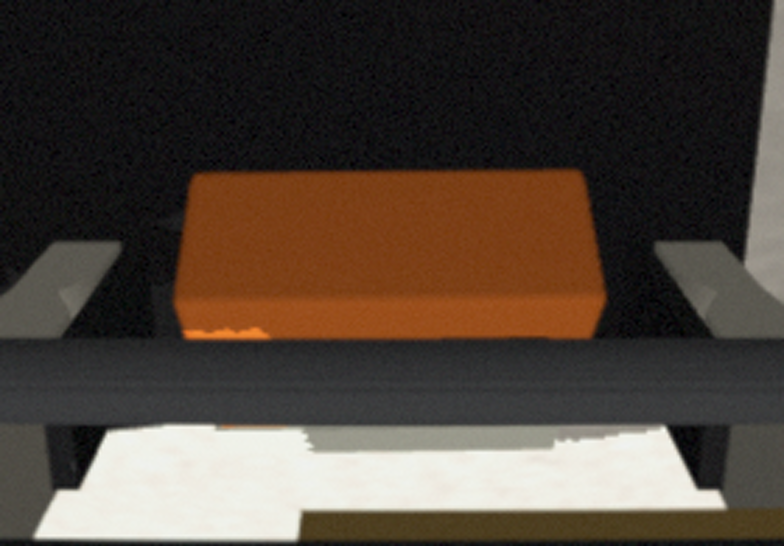

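View pics/s6.png

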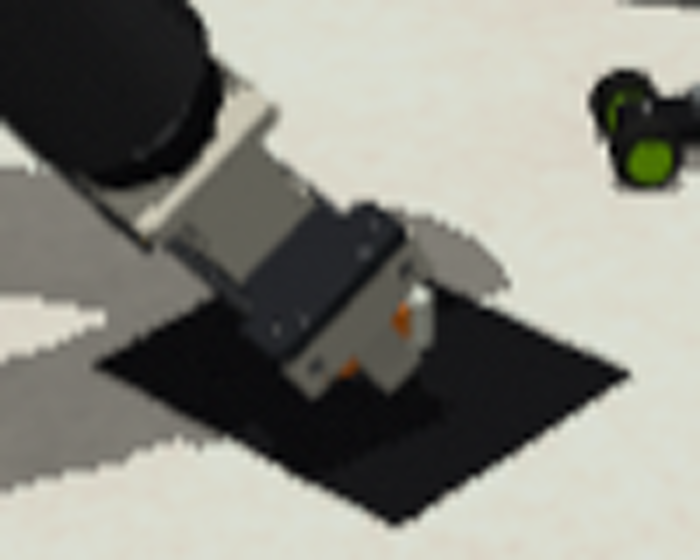

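```bash
python3 -m inch '0 0 0 0 0 0 0.6;0 0 0 0 0 0 0.6;0 0 0 0 0 0 0.6;0 0 0 0 0 0 0.6;0 0 0 0 0 0 0.6;0 0 0 0 0 0 0.6' 30
python3 -m inch '-0.0115 0 -0.0164 0 0 0 0.6;-0.0115 0 -0.0164 0 0 0 0.6;-0.0115 0 -0.0164 0 0 0 0.6;-0.0115 0 -0.0164 0 0 0 0.6;-0.0115 0 -0.0164 0 0 0 0.6;-0.0115 0 -0.0164 0 0 0 0.6;0 0 0 0 0 0 0.6;0 0 0 0 0 0 0.6'
python3 - <<'E'
from h import *
s=r.get_state(); print(s['joints'].round(1))
im=r.capture("wrist"); crop(im,180,150,460,345,2.8,"pics/w7.png")
im=r.capture("scene"); crop(im,270,80,380,190,6,"pics/s7.png")
E
```

```text
time_s: 10.0
tcp_pos: [0.522, 0.2324, -0.0178]
eef_rot: [179.0, 34.9, -120.3]
contact_force: [0.0, -0.3, 1.9]
gripper_width: 0.0659
time_s: 10.67
tcp_pos: [0.5237, 0.2322, 0.1035]
eef_rot: [179.1, 35.0, -120.3]
contact_force: [-0.3, -0.6, -0.4]
gripper_width: 0.0659
[ 24.8   5.9 -27.6 -38.6 -33.3 -26.3]
```

View pics/w7.png

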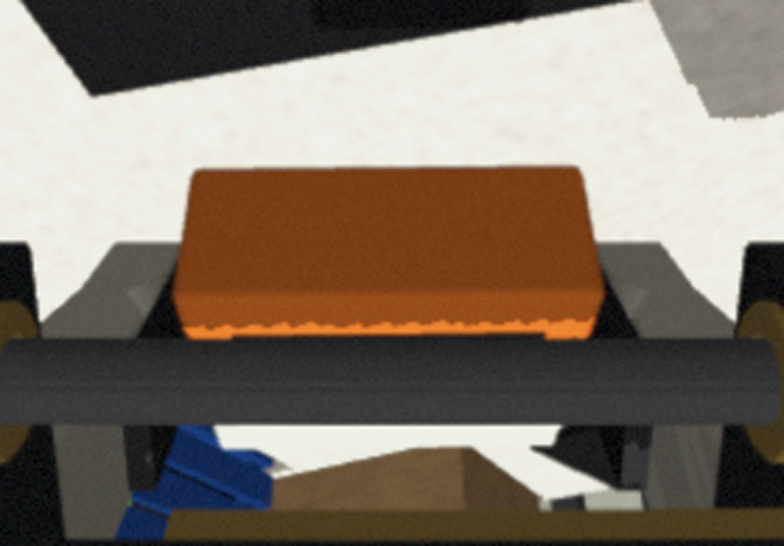

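View pics/s7.png

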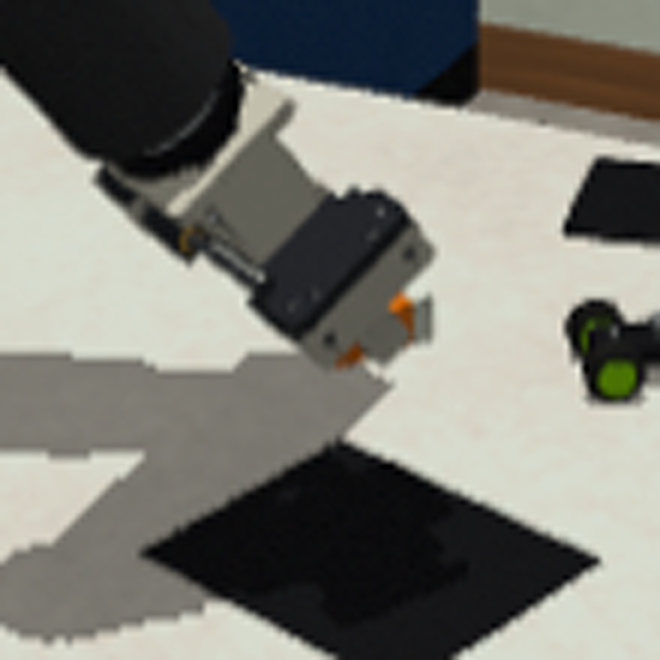

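```bash
python3 -m inch '-0.0115 0 -0.0164 0 0 0 0.6;-0.0115 0 -0.0164 0 0 0 0.6;0 0 0 0 0.098 0 0.6;0 0 0 0 0.098 0 0.6;0 0 0 0 0.098 0 0.6;0 0 0 0 0.098 0 0.6;0 0 0 0 0.098 0 0.6;0 0 0 0 0.098 0 0.6;0 0 0 0 0.098 0 0.6;0 0 0 0 0.098 0 0.6;0 0 0 0 0.098 0 0.6;0 0 0 0 0.098 0 0.6;0 0 0 0 0.098 0 0.6;0 0 0 0 0.098 0 0.6;0 0 0 0 0 0 0.6;0 0 0 0 0 0 0.6'
python3 - <<'E'
from h import *
s=r.get_state(); print(s['joints'].round(1),s['tcp_pos'],s['eef_rot'].round(1))
R0=Ro.from_euler('xyz',[178.95,34.9,-120.35],degrees=True).as_matrix(); t0=np.array([.522,.2324,-.018])
c=np.array([.5142,.218,.016]); a=np.radians(-120); bz=np.array([np.cos(a),np.sin(a),0]); by=np.array([np.cos(np.radians(150)),np.sin(np.radians(150)),0]); 
bx=np.cross(by,bz); B=np.c_[bx,by,bz]; print(bx)
np.savez("grasp.npz",Rb=R0.T@B,tb=R0.T@(c-.03*bz-t0)); print(R0.T@(c-.03*bz-t0))
R=Ro.from_euler('xyz',s['eef_rot'],degrees=True).as_matrix()
print("block axes now",(R@R0.T@B).round(3),"sole",s['tcp_pos']+R@R0.T@(c-.03*bz-t0))
E
```

```text
time_s: 12.1
tcp_pos: [0.523, 0.2315, 0.1372]
eef_rot: [178.7, -32.3, -119.0]
contact_force: [0.2, -0.3, -1.4]
gripper_width: 0.0656
[ 47.8  33.2   3.    5.7 -91.7 -78.7] [0.52299804 0.23149575 0.13719941] [ 178.7  -32.3 -119. ]
[0. 0. 1.]
[-3.06330226e-02  6.39464098e-06 -2.00891000e-02]
block axes now [[ 0.45  -0.874 -0.181]
 [ 0.804  0.485 -0.343]
 [ 0.388  0.009  0.922]] sole [0.54115986 0.26330319 0.13782348]
```

```bash
python3 -m inch '0 0 0 0 0.0995 0 0.6;0 0 0 0 0.0995 0 0.6;0 0 0 0 0.0995 0 0.6;0 0 0 0 0.0995 0 0.6;0 0 0 0 0 0 0.6;0 0 0 0 0 0 0.6'
python3 - <<'E'
from h import *
g=np.load("grasp.npz"); s=r.get_state(); print(s['joints'].round(1),s['tcp_pos'],s['eef_rot'].round(1))
R=Ro.from_euler('xyz',s['eef_rot'],degrees=True).as_matrix(); B=R@g['Rb']; print(B.round(3), "sole",s['tcp_pos']+R@g['tb'])
im=r.capture("scene"); crop(im,270,80,380,190,6,"pics/s8.png")
im=r.capture("wrist"); cv2.imwrite("pics/w8.png",im[:,:,::-1])
E
```

```text
time_s: 12.6
tcp_pos: [0.5232, 0.2308, 0.1387]
eef_rot: [178.2, -54.9, -118.3]
contact_force: [-0.8, -1.1, -0.6]
gripper_width: 0.0659
[  49.5   47.5   14.4    8.7 -111.1  -79.8] [0.52316936 0.23084202 0.13865533] [ 178.2  -54.9 -118.3]
[[ 0.483 -0.875  0.01 ]
 [ 0.875  0.483 -0.01 ]
 [ 0.004  0.014  1.   ]] sole [0.53985094 0.26052947 0.1251522 ]
```

View pics/s8.png

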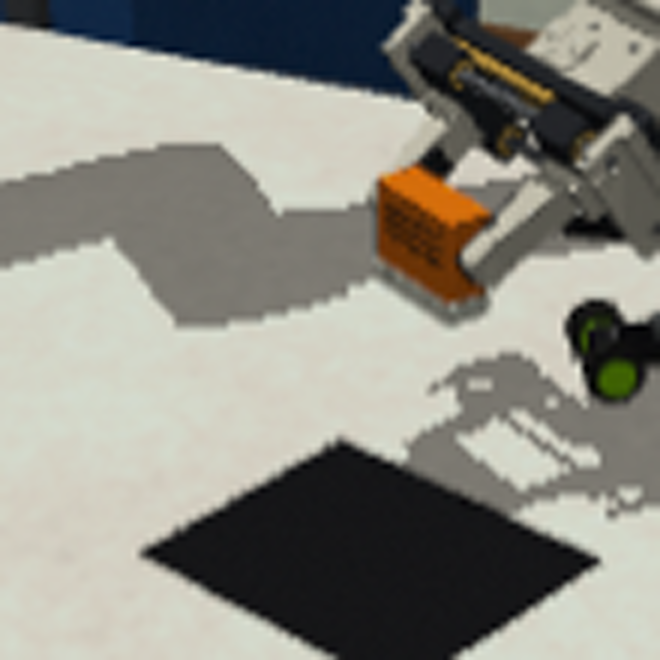

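View pics/w8.png

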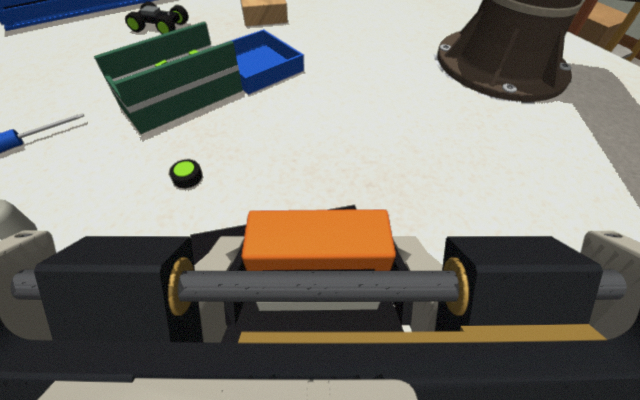

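```bash
python3 - <<'E'
from h import *
s=r.get_state(); R=Ro.from_euler('xyz',s['eef_rot'],degrees=True).as_matrix()
print(R.T@np.array([-.010,-.0605,-.060]),R.T@np.array([0,0,-.057]),R.T@np.array([0,0,-.001]))
E
```

```text
[-0.0151168  -0.02226983  0.08146034] [-0.04637092 -0.00088952  0.03313527] [-8.13524944e-04 -1.56055287e-05  5.81320594e-04]
```

```bash
python3 -m inch '-0.003 -0.0045 0.0163 0 0 0 0.6;-0.003 -0.0045 0.0163 0 0 0 0.6;-0.003 -0.0045 0.0163 0 0 0 0.6;-0.003 -0.0045 0.0163 0 0 0 0.6;-0.003 -0.0045 0.0163 0 0 0 0.6;-0.0093 0 0.0066 0 0 0 0.6;-0.0093 0 0.0066 0 0 0 0.6;-0.0093 0 0.0066 0 0 0 0.6;-0.0093 0 0.0066 0 0 0 0.6;-0.0093 0 0.0066 0 0 0 0.6;0 0 0 0 0 0 0.6;0 0 0 0 0 0 0.6'
python3 - <<'E'
from h import *
g=np.load("grasp.npz"); s=r.get_state(); print(s['joints'].round(1),s['tcp_pos'],s['eef_rot'].round(1))
R=Ro.from_euler('xyz',s['eef_rot'],degrees=True).as_matrix(); B=R@g['Rb']; print(B.round(3), "sole",s['tcp_pos']+R@g['tb'])
im=r.capture("scene"); crop(im,270,100,380,210,6,"pics/s9.png")
E
```

```text
time_s: 13.7
tcp_pos: [0.5128, 0.1709, 0.0244]
eef_rot: [178.4, -54.8, -118.4]
contact_force: [-1.1, -0.3, -0.8]
gripper_width: 0.066
[ 47.3  50.5   3.1  10.1 -96.6 -80.5] [0.51278284 0.17086626 0.02443732] [ 178.4  -54.8 -118.4]
[[ 0.483 -0.876  0.008]
 [ 0.876  0.482 -0.011]
 [ 0.006  0.012  1.   ]] sole [0.52947189 0.20057564 0.01099181]
```

View pics/s9.png

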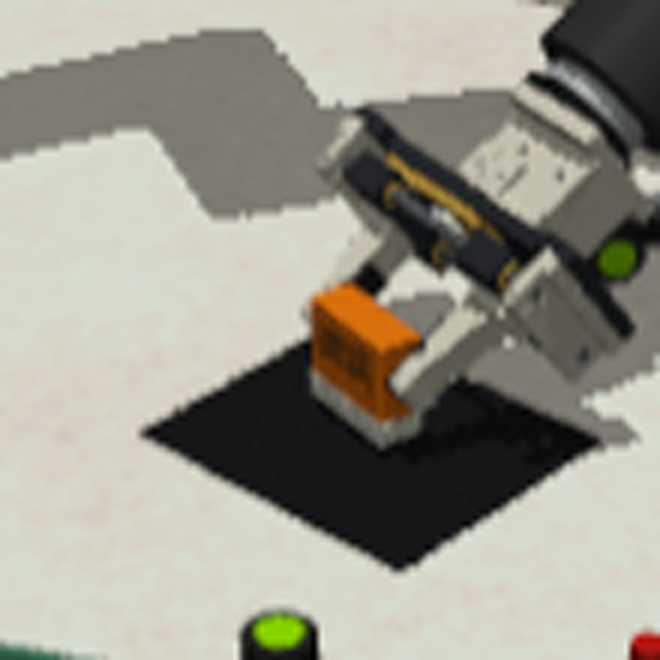

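```bash
python3 -m inch '-0.0016 0 0.0012 0 0 0 0.6;-0.0016 0 0.0012 0 0 0 0.6;-0.0016 0 0.0012 0 0 0 0.6;0 0 0 0 0 0 0.6'
python3 -m inch '-0.0016 0 0.0012 0 0 0 0.6;0 0 0 0 0 0 0.6;0 0 0 0 0 0 0.6'
```

```text
time_s: 14.08
tcp_pos: [0.5128, 0.1707, 0.0191]
eef_rot: [178.4, -54.7, -118.4]
contact_force: [1.0, 0.0, -1.2]
gripper_width: 0.0656
time_s: 14.33
tcp_pos: [0.5128, 0.1707, 0.0172]
eef_rot: [178.4, -54.7, -118.4]
contact_force: [0.1, -0.0, -0.0]
gripper_width: 0.066
```

```bash
python3 -m inch '-0.0008 0 0.0006 0 0 0 0.6;0 0 0 0 0 0 0.6;0 0 0 0 0 0 0.6'
python3 -m inch '-0.0008 0 0.0006 0 0 0 0.6;0 0 0 0 0 0 0.6;0 0 0 0 0 0 0.6'
```

```text
time_s: 14.58
tcp_pos: [0.5128, 0.1707, 0.0162]
eef_rot: [178.4, -54.7, -118.4]
contact_force: [-0.1, -0.6, -0.8]
gripper_width: 0.0659
time_s: 14.83
tcp_pos: [0.5127, 0.1707, 0.0152]
eef_rot: [178.4, -54.7, -118.4]
contact_force: [-0.6, -0.4, -1.1]
gripper_width: 0.0658
```

```bash
python3 -m inch '-0.0008 0 0.0006 0 0 0 0.6;0 0 0 0 0 0 0.6'
python3 -m inch '-0.0008 0 0.0006 0 0 0 0.6;0 0 0 0 0 0 0.6'
python3 - <<'E'
from h import *
im=r.capture("scene"); crop(im,310,135,360,185,12,"pics/s10.png")
E
```

```text
time_s: 15.0
tcp_pos: [0.5129, 0.1707, 0.0147]
eef_rot: [178.4, -54.7, -118.4]
contact_force: [-0.5, 1.0, 2.2]
gripper_width: 0.0658
time_s: 15.17
tcp_pos: [0.5128, 0.1707, 0.0146]
eef_rot: [178.5, -54.7, -118.5]
contact_force: [-1.5, 2.3, 6.9]
gripper_width: 0.066
```

View pics/s10.png

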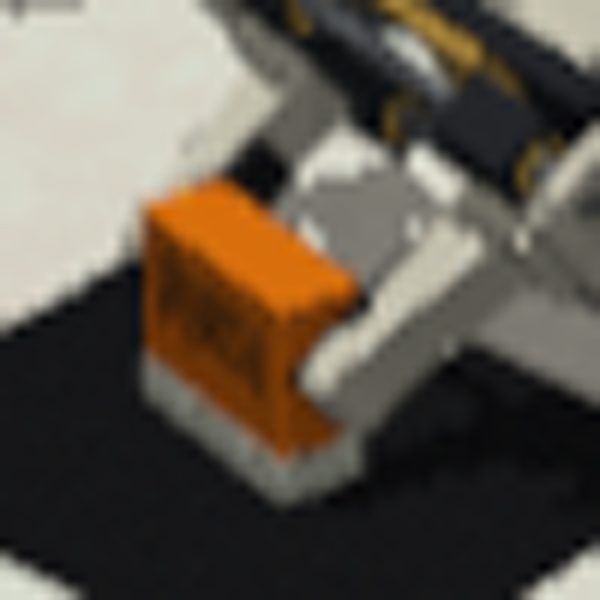

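```bash
python3 -m inch '0 0 0 0 0 0 0.8;0 0 0 0 0 0 0.85;0 0 0 0 0 0 0.9;0 0 0 0 0 0 1;0 0 0 0 0 0 1;0 0 0 0 0 0 1;0 0 0 0 0 0 1'
python3 -m inch '0 0 -0.008 0 0 0 1;0 0 -0.015 0 0 0 1;0 0 -0.02 0 0 0 1;0 0 -0.025 0 0 0 1;0 0 -0.025 0 0 0 1;0 0 -0.025 0 0 0 1;0 0 -0.025 0 0 0 1;0 0 0 0 0 0 1'
python3 - <<'E'
from h import *
im=r.capture("scene"); crop(im,270,80,380,190,6,"pics/s11.png")
im=r.capture("top"); cv2.imwrite("pics/t11f.png",im[:,:,::-1]); crop(im,210,175,310,275,6,"pics/t11.png")
s=r.get_state(); print(s['joints'].round(1),s['tcp_pos'],s['eef_rot'])
E
```

```text
time_s: 15.8
tcp_pos: [0.5127, 0.1706, 0.0131]
eef_rot: [178.4, -54.7, -118.4]
contact_force: [0.1, 0.4, -0.2]
gripper_width: 0.0873
time_s: 16.47
tcp_pos: [0.5741, 0.2746, 0.0984]
eef_rot: [178.7, -54.4, -118.5]
contact_force: [-0.8, 0.1, 0.3]
gripper_width: 0.088
[  48.9   55.4   25.2    9.6 -113.6  -78.7] [0.57193802 0.27219428 0.09577913] [ 178.42007773  -54.60976906 -118.41849218]
```

View pics/s11.png

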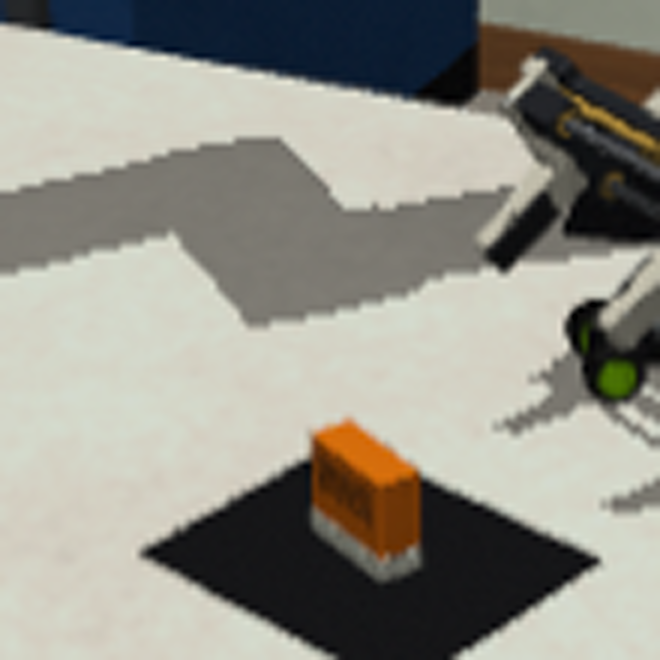

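View pics/t11.png

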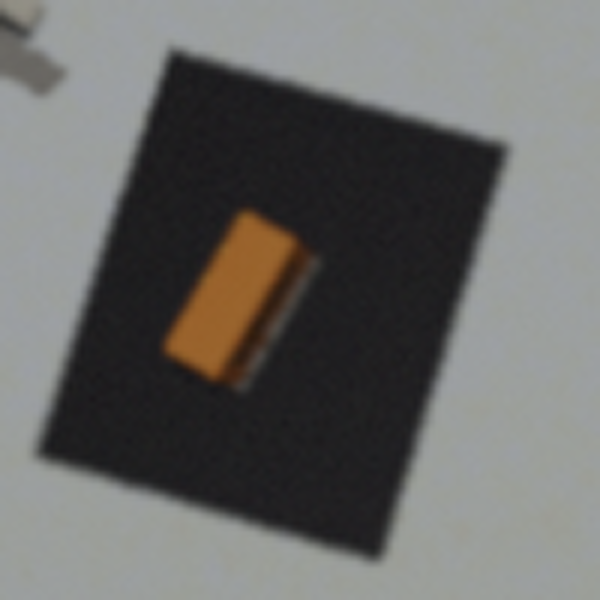

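```bash
python3 -m inch '0 0 0 0 -0.106 0 1;0 0 0 0 -0.106 0 1;0 0 0 0 -0.106 0 1;0 0 0 0 -0.106 0 1;0 0 0 0 -0.106 0 1;0 0 0 0 -0.106 0 1;0 0 0 0 -0.106 0 1;0 0 0 0 -0.106 0 1;0 0 0 0 -0.106 0 1;0 0 0 0 0 -0.1118 1;0 0 0 0 0 -0.1118 1;0 0 0 0 0 -0.1118 1;0 0 0 0 0 -0.1118 1;0 0 0 0 0 -0.1118 1;0 0 0 0 0 -0.1118 1;0 0 0 0 0 -0.1118 1;0 0 0 0 0 -0.1118 1'
python3 -m inch '0 0 0 0 0 -0.1118 1;0 0 0 0 0 -0.1118 1;0 0 0 0 0 -0.1118 1;0 0 0 0 0 -0.1118 1;0 0 0 0 0 -0.1118 1;0 0 0 0 0 -0.1118 1;0 0 0 0 0 0 1;0 0 0 0 0 0 1'
python3 - <<'E'
from h import *
S=np.array([p2w("top",((u+.5)/6-.5+210,(v+.5)/6-.5+175),.063) for u,v in [(247,208),(300,243),(218,382),(163,350)]])
c=S.mean(0); print(S.round(4),c,[np.linalg.norm(S[i]-S[i-1]).round(4) for i in range(4)])
for d in (S[0]-S[3],S[1]-S[2]): print(np.degrees(np.arctan2(d[1],d[0])))
s=r.get_state(); print(s['joints'].round(1),s['tcp_pos'],s['eef_rot'])
print(delta([c[0],c[1],.10]), rotto([180,0,-29]))
E
```

```text
time_s: 17.98
tcp_pos: [0.5707, 0.2702, 0.0952]
eef_rot: [179.3, 0.7, -68.2]
contact_force: [-0.3, -0.3, 0.3]
gripper_width: 0.0876
time_s: 18.65
tcp_pos: [0.571, 0.2706, 0.0954]
eef_rot: [179.9, 0.9, -30.3]
contact_force: [0.5, -0.5, 0.5]
gripper_width: 0.0883
[[0.566  0.1948 0.063 ]
 [0.5513 0.1721 0.063 ]
 [0.4937 0.2043 0.063 ]
 [0.5068 0.2277 0.063 ]] [0.529468   0.19973397 0.063     ] [np.float64(0.0677), np.float64(0.027), np.float64(0.066), np.float64(0.0268)]
-29.0807935229137
-29.193902423590682
[ 42.4  21.2 -11.3  -1.  -57.9  17.9] [0.57102643 0.27056132 0.09540618] [179.90491371   0.94905898 -30.28383539]
[-0.00024624  0.08212685 -0.00445408] [ 0.00147388  0.0165821  -0.02239289]
```

```bash
python3 -m inch '0 0.0205 0 0.0015 0.0166 -0.0205 1;0 0.0205 0 0 0 0 1;0 0.0205 0 0 0 0 1;0 0.0205 0 0 0 0 1;0 0 0 0 0 0 1;0 0 0 0 0 0 1'
python3 - <<'E'
from h import *
s=r.get_state(); print(s['joints'].round(1),s['tcp_pos'],s['eef_rot'])
im=r.capture("wrist"); cv2.imwrite("pics/w12.png",im[:,:,::-1])
R=Ro.from_euler('xyz',s['eef_rot'],degrees=True).as_matrix()
print(delta([.5295,.1997,.005]), rotto([180,0,-29.1]))
E
```

```text
time_s: 19.15
tcp_pos: [0.5312, 0.1988, 0.0961]
eef_rot: [-179.9, -0.0, -29.1]
contact_force: [0.5, -0.0, 0.4]
gripper_width: 0.0878
[ 40.3  15.1 -20.6   0.  -54.2  20.6] [0.53124751 0.19880972 0.09609011] [-1.79930603e+02 -3.35814674e-02 -2.91117946e+01]
[-0.00220555  0.00115242  0.09110015] [-0.00154424 -0.00087185  0.00088611]
```

View pics/w12.png

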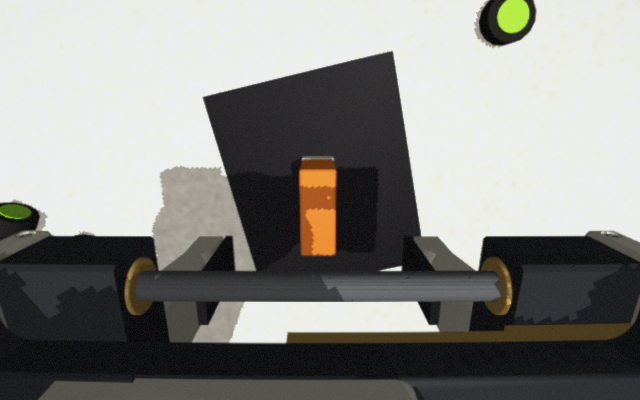

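```bash
python3 -m inch '-0.0022 0.0011 0.015 0 0 0 1;0 0 0.015 0 0 0 1;0 0 0.015 0 0 0 1;0 0 0.015 0 0 0 1;0 0 0.015 0 0 0 1;0 0 0 0 0 0 1;0 0 0 0 0 0 1'
python3 -m inch '0 0 0.008 0 0 0 1;0 0 0.008 0 0 0 1;0 0 0 0 0 0 1;0 0 0 0 0 0 1'
python3 - <<'E'
from h import *
s=r.get_state(); print(s['joints'].round(1),s['tcp_pos'],s['eef_rot'])
im=r.capture("scene"); crop(im,290,110,370,190,8,"pics/s13.png")
E
```

```text
time_s: 19.78
tcp_pos: [0.5293, 0.2, 0.0201]
eef_rot: [179.9, -0.0, -28.9]
contact_force: [0.5, 0.5, 0.5]
gripper_width: 0.0879
time_s: 20.12
tcp_pos: [0.5292, 0.1998, 0.0046]
eef_rot: [-180.0, -0.0, -28.9]
contact_force: [0.6, -0.4, 1.1]
gripper_width: 0.0878
[ 40.5  21.3 -26.2   0.  -42.5  20.6] [0.52924055 0.19976626 0.00457768] [-1.79974430e+02 -2.06011732e-02 -2.88889323e+01]
```

View pics/s13.png

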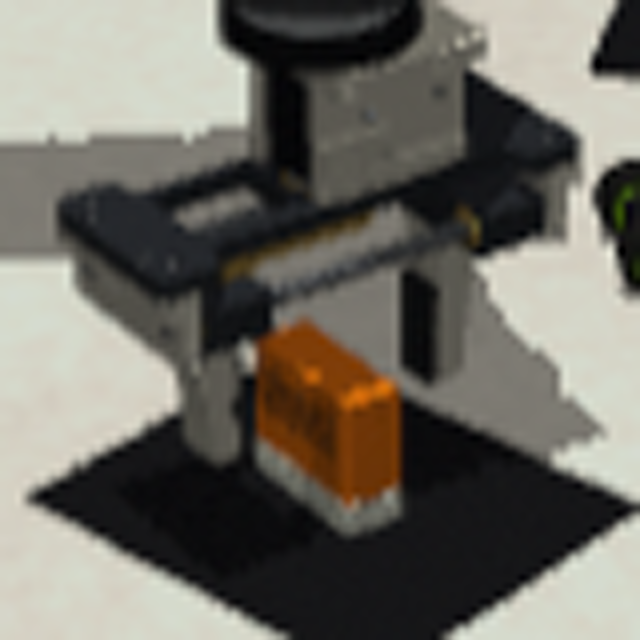

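```bash
python3 -m inch '0 0 0 0 0 0 0.2;0 0 0 0 0 0 0.2;0 0 0 0 0 0 0.2;0 0 0 0 0 0 0.2;0 0 0 0 0 0 0.2;0 0 0 0 0 0 0.2;0 0 0 0 0 0 0.2;0 0 0 0 0 0 0.2;0 0 0 0 0 0 0.2' 35
python3 -m inch '0 0 0 0 0 0 0.2;0 0 0 0 0 0 0.2'
python3 - <<'E'
from h import *
s=r.get_state(); print(s['tcp_pos'],s['eef_rot'],s['gripper_width'])
E
```

```text
time_s: 20.92
tcp_pos: [0.5294, 0.1999, 0.0048]
eef_rot: [-179.9, -0.0, -28.9]
contact_force: [0.2, 0.4, 0.9]
gripper_width: 0.0337
time_s: 21.08
tcp_pos: [0.5294, 0.1999, 0.0048]
eef_rot: [-179.9, -0.0, -28.9]
contact_force: [0.2, 0.0, -0.3]
gripper_width: 0.0257
[0.52938384 0.19991571 0.00479282] [-1.79944327e+02 -3.26774436e-02 -2.88741967e+01] 0.0256811729875892
```

```bash
python3 -m inch '0 0 -0.01 0 0 0 0.2;0 0 -0.025 0 0 0 0.2;0 0 -0.025 0 0 0 0.2;0 0 -0.025 0 0 0 0.2;0 0 -0.025 0 0 0 0.2;0 0 -0.025 0 0 0 0.2;0 0 0 0 0 0 0.2'
python3 -m inch '0.0189 0.0239 0 0 0 0 0.2;0.0189 0.0239 0 0 0 0 0.2;0.0189 0.0239 0 0 0 0 0.2;0.0189 0.0239 0 0 0 0 0.2;0.0189 0.0239 0 0 0 0 0.2;0.0189 0.0239 0 0 0 0 0.2;0.0189 0.0239 0 0 0 0 0.2;0.0189 0.0239 0 0 0 0 0.2;0.0189 0.0239 0 0 0 0 0.2;0.0189 0.0239 0 0 0 0 0.2;0.0189 0.0239 0 0 0 0 0.2;0.0189 0.0239 0 0 0 0 0.2'
python3 -m inch '0 0 0 0 0 0.1108 0.2;0 0 0 0 0 0.1108 0.2;0 0 0 0 0 0.1108 0.2;0 0 0 0 0 0.1108 0.2;0 0 0 0 0 0.1108 0.2;0 0 0 0 0 0.1108 0.2;0 0 0 0 0 0.1108 0.2;0 0 0 0 0 0.1108 0.2;0 0 0 0 0 0 0.2;0 0 0 0 0 0 0.2'
python3 - <<'E'
from h import *
s=r.get_state(); print(s['joints'].round(1),s['tcp_pos'],s['eef_rot'],s['gripper_width'])
for n in ("wrist","scene","top"):
  im=r.capture(n); cv2.imwrite(f"pics/{n}14.png",im[:,:,::-1])
im=cv2.imread("pics/top14.png")[:,:,::-1]; crop(im,365,175,445,310,4.4,"pics/top14c.png")
E
```

```text
time_s: 21.67
tcp_pos: [0.532, 0.2012, 0.146]
eef_rot: [-179.5, -0.3, -28.8]
contact_force: [0.5, 1.5, -1.1]
gripper_width: 0.0257
time_s: 22.67
tcp_pos: [0.5891, -0.1623, 0.14]
eef_rot: [-179.9, -0.0, -28.9]
contact_force: [-0.2, -0.2, -0.8]
gripper_width: 0.0257
time_s: 23.5
tcp_pos: [0.5892, -0.1608, 0.1398]
eef_rot: [-179.9, 0.0, -79.5]
contact_force: [1.2, 0.2, -0.7]
gripper_width: 0.0261
[  3.   16.7 -12.   -0.  -61.3   7.5] [ 0.58917888 -0.16079248  0.13981301] [-1.79943935e+02  2.85998025e-02 -7.94664127e+01] 0.026090493700078012
```

View pics/wrist14.png

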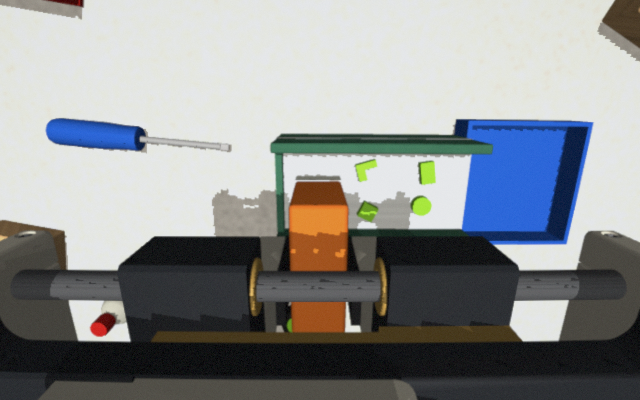

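View pics/top14c.png

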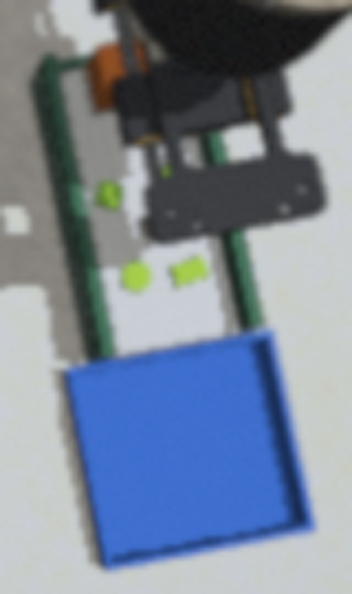

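View pics/scene14.png

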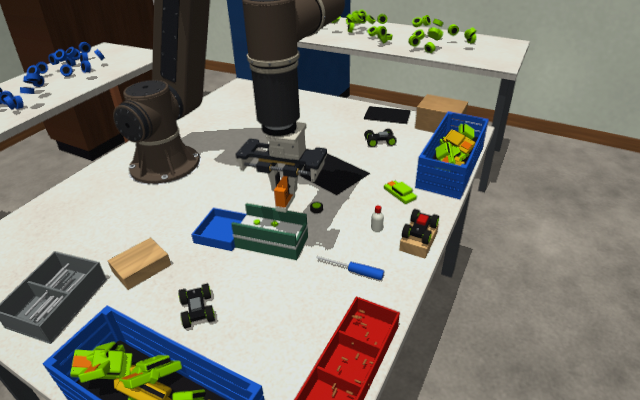

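```bash
cat > ov.py <<'E'
from h import *
def ov(n,src,box,k,st,yaw,out,c):
    im=cv2.imread(src); x0,y0,x1,y1=box; im=cv2.resize(im[y0:y1,x0:x1],None,fx=k,fy=k,interpolation=cv2.INTER_CUBIC)
    a=np.radians(yaw); Rz=np.array([[np.cos(a),-np.sin(a),0],[np.sin(a),np.cos(a),0],[0,0,1]])
    def line(p,q,col):
        P=np.array([p,q])@Rz.T+[st[0],st[1],0]; u=(w2p(n,P,c)-[x0,y0]+.5)*k-.5
        cv2.line(im,*[tuple(int(round(v)) for v in w) for w in u],col,1,cv2.LINE_AA)
    for y in (.037,-.037): line((-.085,y,.045),(.079,y,.045),(255,0,255)); line((-.085,y,.081),(.085,y,.081),(0,0,255)); 
    for y in (.045,-.045): line((-.085,y,.081),(.085,y,.081),(0,0,255))
    line((-.085,-.037,.045),(-.085,.037,.045),(255,0,255)); line((.079,-.037,.055),(.079,.037,.055),(0,255,255)); line((.085,-.045,.081),(.085,.045,.081),(0,0,255))
    x=[-.085,-.2]; 
    for xx in x: line((xx,-.06,.03),(xx,.06,.03),(0,255,255))
    for y in (.06,-.06): line((-.085,y,.03),(-.2,y,.03),(0,255,255))
    cv2.imwrite(out,im)
E
python3 - <<'E'
from ov import *
st=(.5422,-.1692)
ov("wrist","pics/wrist14.png",(260,110,610,260),2.2,st,10.25,"pics/o1.png",cam("wrist"))
ov("top","pics/top0.png",(365,175,445,310),4.4,st,10.25,"pics/o2.png",cam("top"))
E
```

```text
(no output)
```

View pics/o1.png

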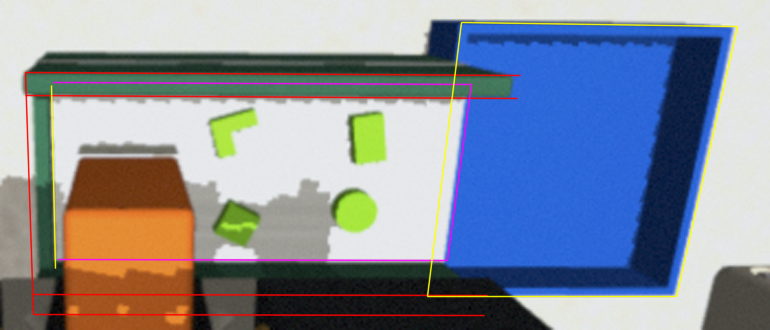

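View pics/o2.png

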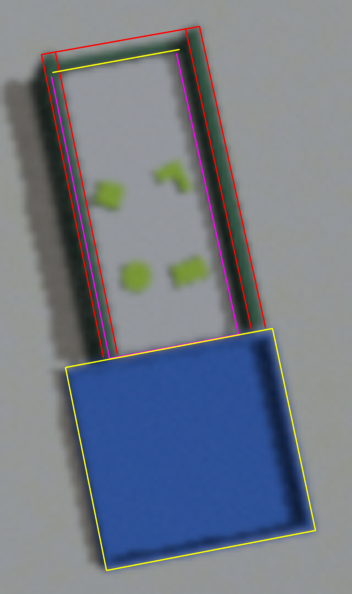

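```bash
python3 - <<'E'
from h import *
print(delta([.5914,-.1603,.09]),delta([.5914,-.1603,.0468]))
E
```

```text
[-0.00010745 -0.0021026   0.04974284] [-8.92329521e-05 -2.05665183e-03  9.29428091e-02]
```

```bash
python3 -m inch '0 -0.002 0.02 0 0 0 0.2;0 0 0.02 0 0 0 0.2;0 0 0.01 0 0 0 0.2;0 0 0 0 0 0 0.2;0 0 0 0 0 0 0.2'
python3 - <<'E'
from h import *
s=r.get_state(); print(s['tcp_pos'],s['eef_rot'],s['gripper_width'])
im=r.capture("wrist"); crop(im,220,110,520,260,2.6,"pics/w15.png")
print(delta([.5914,-.1603,.0468]))
E
```

```text
time_s: 24.07
tcp_pos: [0.5912, -0.1606, 0.0896]
eef_rot: [180.0, 0.0, -79.6]
contact_force: [1.1, -1.1, -0.3]
gripper_width: 0.0256
[ 0.5912331  -0.16059503  0.08955973] [ 1.79991779e+02  1.23192710e-02 -7.96040771e+01] 0.02559601137497351
[-0.00038852  0.00052083  0.04358602]
```

View pics/w15.png

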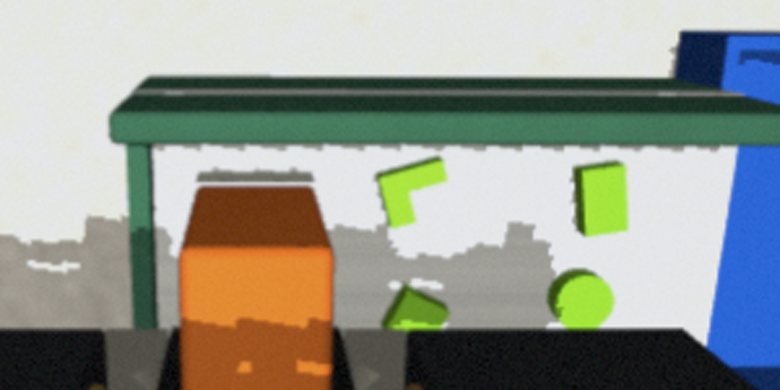

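```bash
python3 -m inch '0 0.0004 0.012 0 0 0 0.2;0 0 0.012 0 0 0 0.2;0 0 0.012 0 0 0 0.2;0 0 0 0 0 0 0.2;0 0 0 0 0 0 0.2'
python3 -m inch '0 0 0.002 0 0 0 0.2;0 0 0.002 0 0 0 0.2;0 0 0.001 0 0 0 0.2;0 0 0 0 0 0 0.2;0 0 0 0 0 0 0.2'
python3 - <<'E'
from h import *
s=r.get_state(); print(s['tcp_pos'],s['eef_rot'],s['contact_force'])
E
```

```text
time_s: 24.53
tcp_pos: [0.5914, -0.1606, 0.0545]
eef_rot: [-179.9, 0.0, -79.6]
contact_force: [0.2, -0.4, -0.5]
gripper_width: 0.0259
time_s: 24.95
tcp_pos: [0.5912, -0.1605, 0.0489]
eef_rot: [-179.9, 0.0, -79.7]
contact_force: [0.2, 1.0, -0.8]
gripper_width: 0.0257
[ 0.5911813  -0.16053191  0.04894686] [-1.79918341e+02  1.60143534e-02 -7.96597628e+01] [ 0.15934687  0.98726647 -0.7986372 ]
```

```bash
python3 -m inch '0 0 0.001 0 0 0 0.2;0 0 0.001 0 0 0 0.2;0 0 0 0 0 0 0.2;0 0 0 0 0 0 0.2'
python3 -m inch '0 0 0.001 0 0 0 0.2;0 0 0 0 0 0 0.2;0 0 0 0 0 0 0.2'
```

```text
time_s: 25.28
tcp_pos: [0.5912, -0.1605, 0.0468]
eef_rot: [-179.9, 0.0, -79.7]
contact_force: [-0.1, 1.3, 0.7]
gripper_width: 0.0254
time_s: 25.53
tcp_pos: [0.5912, -0.1605, 0.0468]
eef_rot: [-179.9, -0.0, -79.6]
contact_force: [-1.6, 2.0, 7.9]
gripper_width: 0.0258
```

```bash
python3 -m inch '0 0.003 0.0004 0 0 0 0.2;0 0.006 0 0 0 0 0.2;0 0.006 0 0 0 0 0.2;0 0.006 0 0 0 0 0.2;0 0.006 0 0 0 0 0.2;0 0.006 0 0 0 0 0.2;0 0.006 0 0 0 0 0.2;0 0.006 0 0 0 0 0.2'
python3 - <<'E'
from h import *
s=r.get_state(); print(s['tcp_pos'],s['eef_rot'],s['contact_force'])
im=r.capture("wrist"); crop(im,220,110,520,260,2.6,"pics/w16.png")
E
```

```text
time_s: 26.2
tcp_pos: [0.5494, -0.1687, 0.0468]
eef_rot: [-179.6, -0.1, -79.6]
contact_force: [4.5, 1.1, 4.9]
gripper_width: 0.0255
[ 0.54939212 -0.16866262  0.0468273 ] [-1.79623279e+02 -6.37808291e-02 -7.96100885e+01] [4.49424218 1.09164334 4.91565081]
```

View pics/w16.png

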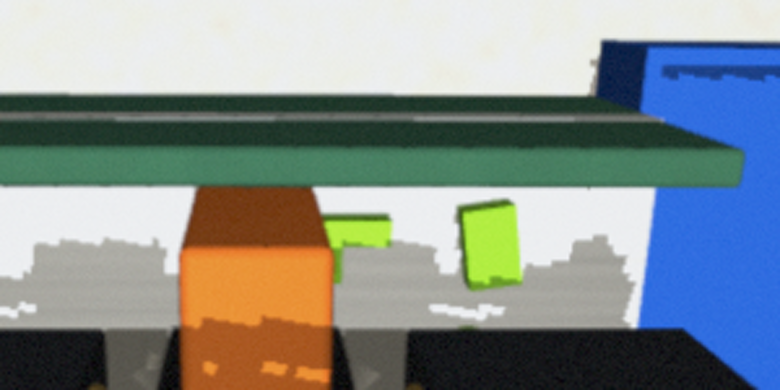

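```bash
python3 -m inch '-0.0003 0.006 0.0004 0 0 0 0.2;-0.0003 0.006 0 0 0 0 0.2;-0.0002 0.006 0 0 0 0 0.2;0 0.006 0 0 0 0 0.2;0 0.006 0 0 0 0 0.2;0 0.006 0 0 0 0 0.2;0 0.006 0 0 0 0 0.2;0 0.006 0 0 0 0 0.2'
python3 - <<'E'
from h import *
s=r.get_state(); print(s['tcp_pos'],s['eef_rot'],s['contact_force'])
d=s['tcp_pos'][:2]-[.5422,-.1692]; print(d@[.984,.178],d@[-.178,.984])
im=r.capture("wrist"); crop(im,220,110,520,260,2.6,"pics/w17.png")
E
```

```text
time_s: 26.92
tcp_pos: [0.5031, -0.1766, 0.0468]
eef_rot: [-179.5, -0.1, -79.6]
contact_force: [5.4, 0.2, 10.5]
gripper_width: 0.0256
[ 0.50314497 -0.17657462  0.04680079] [-1.79516919e+02 -9.80165928e-02 -7.95902369e+01] [ 5.36550795  0.24082957 10.52619644]
-0.03974283142427174 -0.00030482865563632284
```

View pics/w17.png

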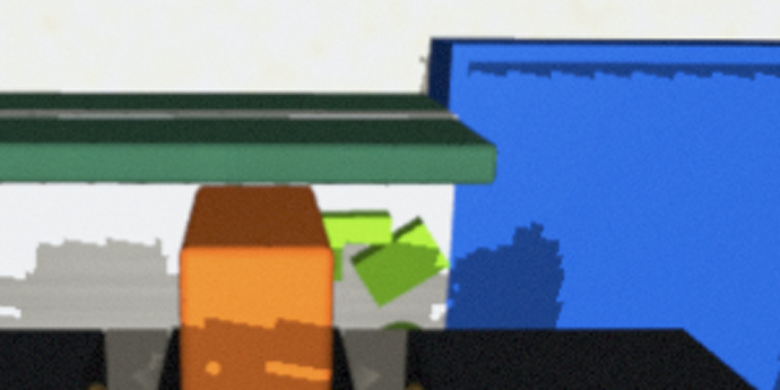

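```bash
python3 -m inch '0 0.006 0 0 0 0 0.2;0 0.006 0 0 0 0 0.2;0 0.006 0 0 0 0 0.2;0 0.006 0 0 0 0 0.2;0 0.006 0 0 0 0 0.2;0 0.006 0 0 0 0 0.2;0 0.005 0 0 0 0 0.2;0 0 0 0 0 0 0.2;0 0 0 0 0 0 0.2'
python3 - <<'E'
from h import *
s=r.get_state(); print(s['tcp_pos'],s['eef_rot'],s['contact_force'])
d=s['tcp_pos'][:2]-[.5422,-.1692]; print(d@[.984,.178],d@[-.178,.984])
im=r.capture("wrist"); cv2.imwrite("pics/w18.png",im[:,:,::-1])
im=r.capture("top"); crop(im,365,175,445,310,4.4,"pics/t18.png")
im=r.capture("scene"); crop(im,180,140,320,270,5,"pics/s18.png")
E
```

```text
time_s: 27.72
tcp_pos: [0.4618, -0.1841, 0.0467]
eef_rot: [-179.6, -0.1, -79.6]
contact_force: [2.5, -0.3, 9.8]
gripper_width: 0.0256
[ 0.46182145 -0.18411482  0.04665648] [-1.79620211e+02 -8.62992368e-02 -7.96051726e+01] [ 2.53641153 -0.30383877  9.76501898]
-0.08174733325529238 -0.00036879755747408553
```

View pics/w18.png

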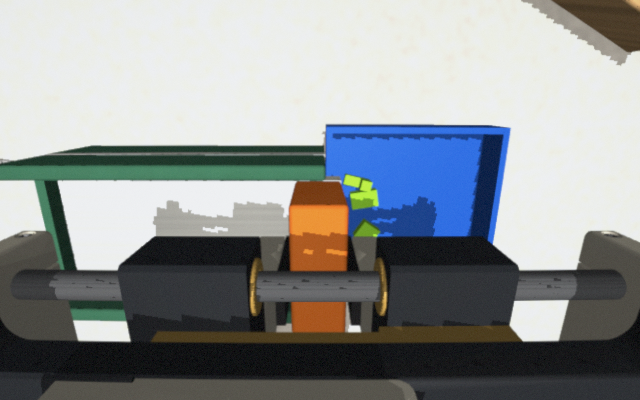

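View pics/t18.png

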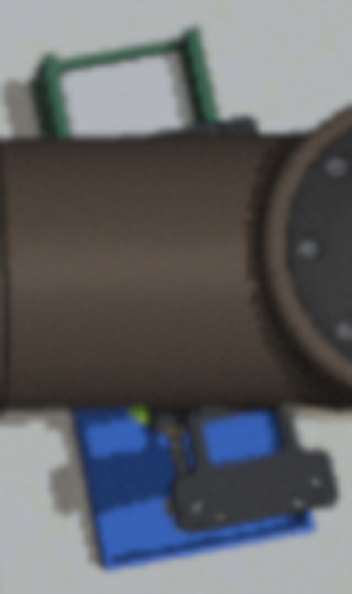

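View pics/s18.png

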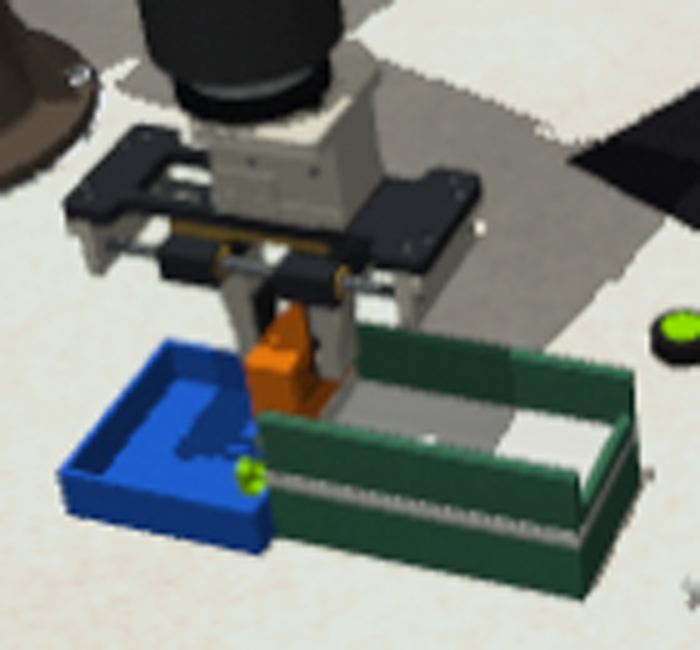

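```bash
python3 - <<'E'
from h import *
im=cv2.imread("pics/w18.png")[:,:,::-1]; crop(im,310,150,420,250,6,"pics/w18c.png")
E
```

```text
(no output)
```

View pics/w18c.png

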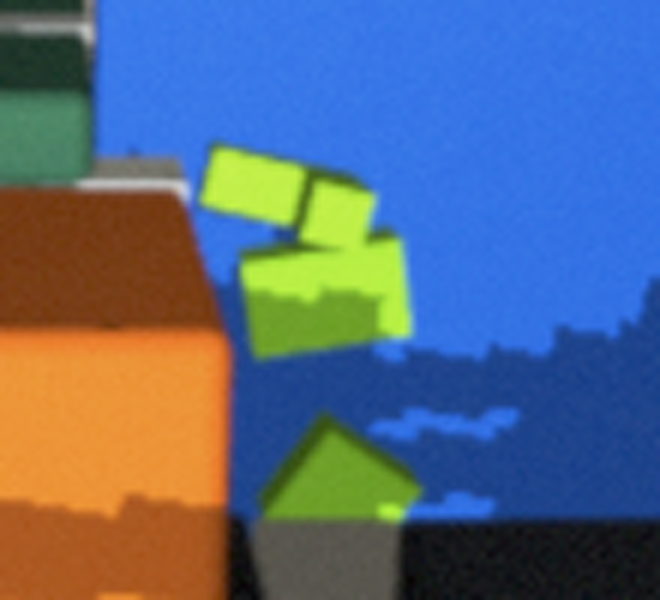

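```bash
python3 -m inch '0 0.003 -0.003 0 0 0 0.2;0 0 -0.01 0 0 0 0.2;0 0 -0.02 0 0 0 0.2;0 0 -0.02 0 0 0 0.2;0 0 -0.02 0 0 0 0.2;0 0 -0.02 0 0 0 0.2;0 -0.02 0 0 0 -0.1 0.2;0 -0.02 0 0 0 -0.1 0.2;0 -0.02 0 0 0 -0.1 0.2;0 -0.02 0 0 0 -0.1 0.2;0 -0.02 0 0 0 -0.1 0.2'
python3 - <<'E'
from h import *
s=r.get_state(); print(s['joints'].round(1),s['tcp_pos'],s['eef_rot'])
im=r.capture("wrist"); cv2.imwrite("pics/w19.png",im[:,:,::-1])
im=r.capture("top"); crop(im,365,175,445,310,4.4,"pics/t19.png")
im=r.capture("scene"); crop(im,180,180,320,270,5,"pics/s19.png")
E
```

```text
time_s: 28.78
tcp_pos: [0.5474, -0.1475, 0.1371]
eef_rot: [180.0, 0.1, -50.8]
contact_force: [0.1, 0.1, -1.4]
gripper_width: 0.0257
[  4.7  12.9 -17.5  -0.1 -59.6  34.6] [ 0.54742898 -0.14747167  0.13712429] [ 1.79980694e+02  7.57275685e-02 -5.07875055e+01]
```

View pics/w19.png

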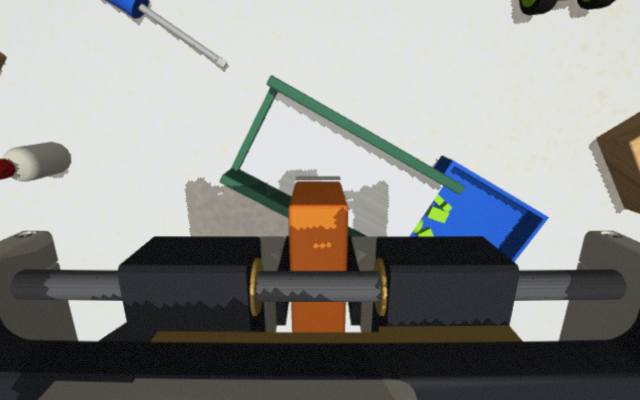

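View pics/t19.png

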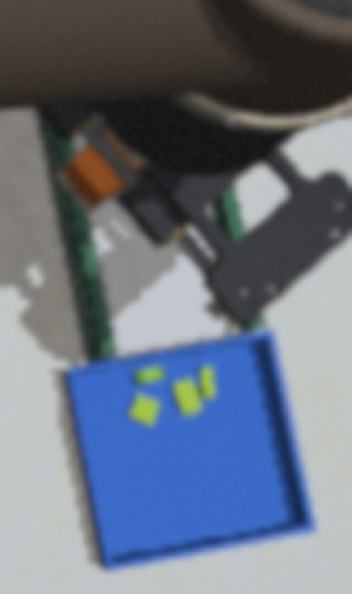

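View pics/s19.png

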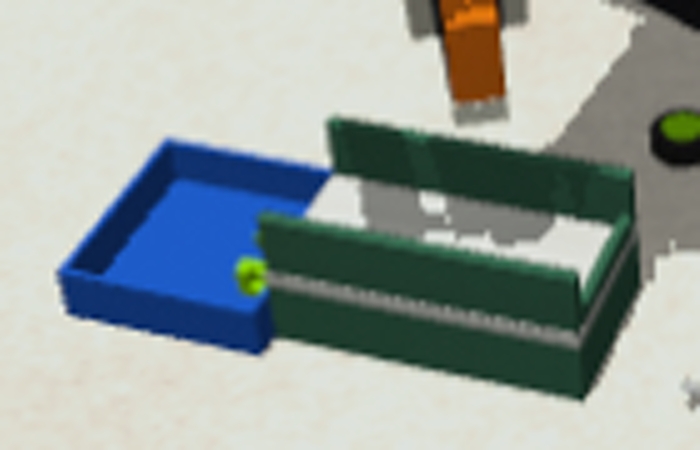

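```bash
python3 -m inch '-0.0255 -0.0187 0 0 0 0 0.2;-0.0255 -0.0187 0 0 0 0 0.2;-0.0255 -0.0187 0 0 0 0 0.2;-0.0255 -0.0187 0 0 0 0 0.2;-0.0255 -0.0187 0 0 0 0 0.2;-0.0255 -0.0187 0 0 0 0 0.2;-0.0255 -0.0187 0 0 0 0 0.2;-0.0255 -0.0187 0 0 0 0 0.2;-0.0255 -0.0187 0 0 0 0 0.2;-0.0255 -0.0187 0 0 0 0 0.2;-0.0255 -0.0187 0 0 0 0 0.2;0 0 0 0 0 -0.095 0.2;0 0 0 0 0 -0.095 0.2;0 0 0 0 0 -0.095 0.2;0 0 0 0 0 -0.095 0.2;0 0 0 0 0 0 0.2;0 0 0 0 0 0 0.2'
python3 - <<'E'
from h import *
s=r.get_state(); print(s['tcp_pos'],s['eef_rot'],delta([.5295,.20,.015]),rotto([180,0,-29]))
E
```

```text
time_s: 30.35
tcp_pos: [0.5306, 0.199, 0.1378]
eef_rot: [-180.0, -0.0, -29.5]
contact_force: [0.8, -0.0, -2.3]
gripper_width: 0.0257
[0.53061292 0.19895573 0.13779837] [-1.79989931e+02 -1.08590534e-04 -2.95000607e+01] [-0.00148309 -0.00033927  0.12279843] [-1.75727484e-04 -2.66214018e-06 -8.72770581e-03]
```

```bash
python3 -m inch '-0.0015 0 0.02 0 0 0 0.2;0 0 0.02 0 0 0 0.2;0 0 0.02 0 0 0 0.2;0 0 0.02 0 0 0 0.2;0 0 0.02 0 0 0 0.2;0 0 0.015 0 0 0 0.2;0 0 0.008 0 0 0 0.2;0 0 0 0 0 0 0.2;0 0 0 0 0 0 0.2'
python3 -m inch '0 0 0.003 0 0 0 0.2;0 0 0.002 0 0 0 0.2;0 0 0.002 0 0 0 0.2;0 0 0.001 0 0 0 0.2;0 0 0 0 0 0 0.2;0 0 0 0 0 0 0.2'
```

```text
time_s: 31.1
tcp_pos: [0.5302, 0.2004, 0.0152]
eef_rot: [-180.0, -0.0, -29.3]
contact_force: [-0.3, -0.8, -0.3]
gripper_width: 0.026
time_s: 31.6
tcp_pos: [0.5303, 0.2007, 0.0072]
eef_rot: [-179.9, -0.0, -29.2]
contact_force: [-0.0, 0.7, -1.4]
gripper_width: 0.0257
```

```bash
python3 -m inch '0 0 0.001 0 0 0 0.2;0 0 0.001 0 0 0 0.2;0 0 0 0 0 0 0.2;0 0 0 0 0 0 0.2'
python3 -m inch '0 0 0.0008 0 0 0 0.2;0 0 0 0 0 0 0.2;0 0 0 0 0 0 0.2'
```

```text
time_s: 31.93
tcp_pos: [0.5302, 0.2006, 0.0049]
eef_rot: [-180.0, -0.0, -29.2]
contact_force: [0.0, -1.2, 0.1]
gripper_width: 0.0256
time_s: 32.18
tcp_pos: [0.5303, 0.2007, 0.0047]
eef_rot: [-179.9, -0.0, -29.2]
contact_force: [-2.5, -1.0, 5.6]
gripper_width: 0.0259
```

Contact. Release and retreat straight up.

```bash
python3 -m inch '0 0 0 0 0 0 0.4;0 0 0 0 0 0 0.5;0 0 0 0 0 0 0.7;0 0 0 0 0 0 1;0 0 0 0 0 0 1;0 0 0 0 0 0 1;0 0 0 0 0 0 1;0 0 0 0 0 0 1;0 0 0 0 0 0 1'
python3 -m inch '0 0 -0.01 0 0 0 1;0 0 -0.02 0 0 0 1;0 0 -0.025 0 0 0 1;0 0 -0.03 0 0 0 1;0 0 -0.03 0 0 0 1;0 0 -0.03 0 0 0 1;-0.03 0 0 0 0 0 1;-0.03 0 0 0 0 0 1;-0.03 0 0 0 0 0 1;-0.03 0 0 0 0 0 1;0 0 0 0 0 0 1;0 0 0 0 0 0 1'
python3 - <<'E'
from h import *
s=r.get_state(); print(s['tcp_pos'],s['contact_force'])
im=r.capture("scene"); cv2.imwrite("pics/s20.png",im[:,:,::-1])
im=r.capture("top"); cv2.imwrite("pics/t20.png",im[:,:,::-1])
E
```

```text
time_s: 32.93
tcp_pos: [0.5302, 0.2007, 0.0042]
eef_rot: [-179.9, -0.0, -29.2]
contact_force: [-0.4, -0.2, 0.6]
gripper_width: 0.0802
time_s: 33.93
tcp_pos: [0.4245, 0.2601, 0.1504]
eef_rot: [-179.8, -0.0, -29.1]
contact_force: [-0.6, -0.7, -0.3]
gripper_width: 0.0877
[0.42448924 0.26006851 0.15039087] [-0.59114062 -0.72090381 -0.32522739]
```

View pics/s20.png

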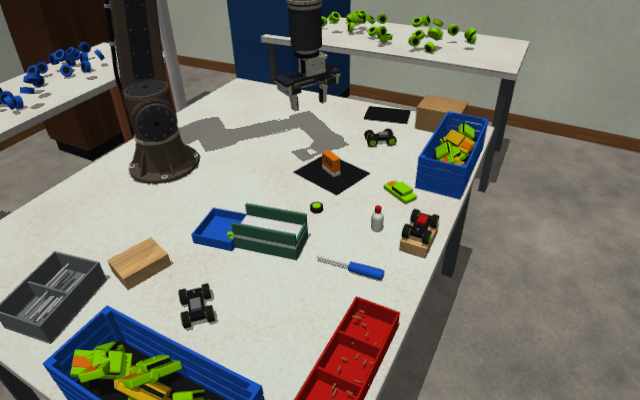

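View pics/t20.png

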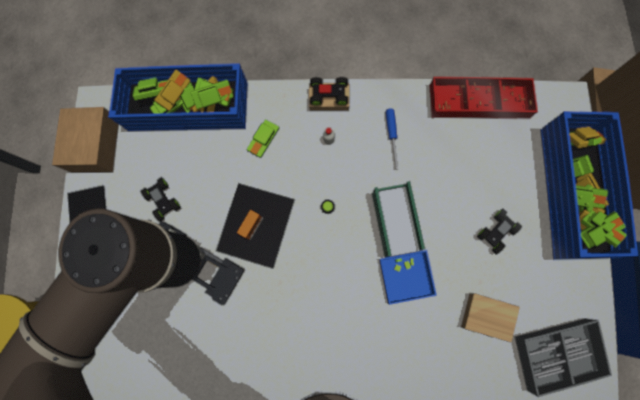

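```bash
python3 - <<'E'
from h import *
im=cv2.imread("pics/t20.png")[:,:,::-1]; crop(im,370,240,440,310,8,"pics/t20c.png")
hsv=cv2.cvtColor(im,cv2.COLOR_RGB2HSV); m=cv2.inRange(hsv,(25,130,110),(50,255,255)); m[:, :370]=0; m[:,440:]=0; m[:170]=0; m[310:]=0
n,l,st,ce=cv2.connectedComponentsWithStats(m)
for i in range(1,n):
  if st[i,4]>4:
    W=p2w("top",ce[i],.010); d=W[:2]-[.5422,-.1692]; print(ce[i].round(1),st[i,4],W.round(3),(d@[.984,.178]).round(4),(d@[-.178,.984]).round(4),w2p("scene",[W])[0].round())
im=cv2.imread("pics/s20.png")[:,:,::-1]; crop(im,300,140,380,200,8,"pics/s20c.png")
E
```

```text
[411.3 261.8] 6 [ 0.439 -0.208  0.01 ] -0.1086 -0.02 [231. 236.]
[407.1 264.5] 21 [ 0.432 -0.197  0.01 ] -0.1131 -0.008 [231. 233.]
[397.1 267.6] 14 [ 0.424 -0.172  0.01 ] -0.1163 0.0186 [235. 227.]
```

View pics/t20c.png

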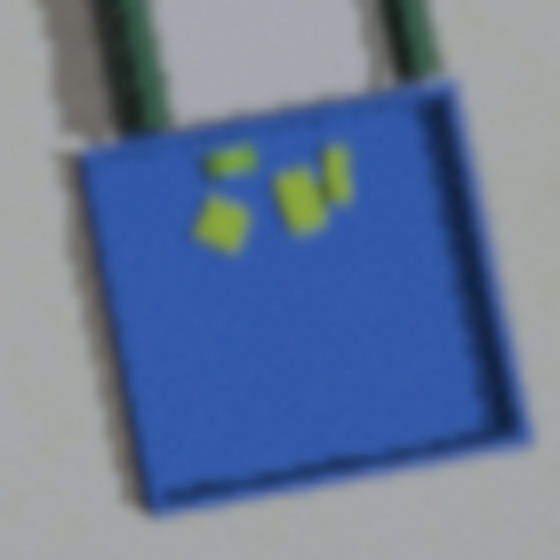

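View pics/s20c.png

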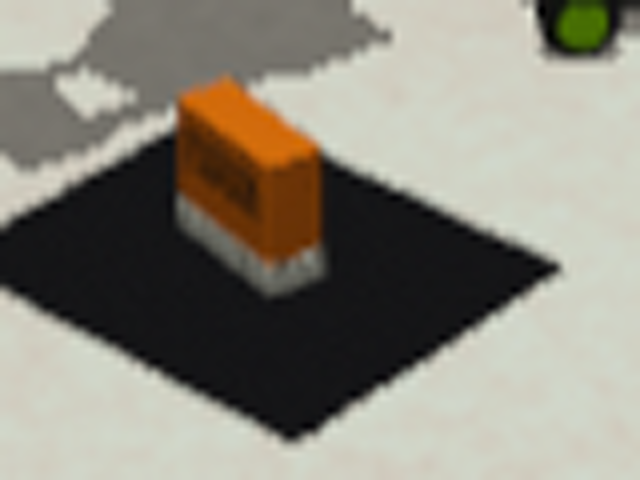

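```bash
python3 - <<'E'
from plant import r
print(r.close_job())
E
```

```text
the job is handed in; nothing more can be done
None
```

The job is done and handed in after about 34 s: all four chips are in the blue catch tray and the scraper stands on its sole on the mat.

**What I did:** I stood the scraper up on the mat and let go. I then gripped it across its thickness, pressed the sole on the plate and wiped to the open edge. Vertical force was about 5–10 N at the points where I read it. At the end of the wipe the front face was about 10 mm past the edge, with the sole still pressed. I then stood the scraper back on the mat and moved the arm clear.

**Last checks:**
- The last top picture shows the plate clear and four chips in the tray, two of them seemingly on edge against a wall or another chip.
- The last scene picture shows the scraper upright and released on the mat.
- By eye, the bystanders are where they started.

**What went wrong or disagreed:**
- **Failed first grasp:** the fingers closed above the lying scraper. The real fingertips sit about 33 mm short of the stated tool tip. I confirmed this by lowering the stated tip below the table with no contact, then corrected for it. I saw no sign that the scraper had moved.
- **Colour search:** it found only three lime blobs large enough to count in the last picture. I counted the fourth chip by eye.

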